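# Counter-hold the bolt behind the bracket

## Task

The nut runner on the bracket is turning the whole bolt because nobody holds its head. Put the toy spanner that lies across the top of the bracket into the open toolbox shell, then reach down into the gap behind the bracket, grasp the hexagonal bolt head from both sides and hold it so that it stops turning; finish while still holding it. Leave the other things on the ledge where they are.

Things in the scene. Friction and masses are not known exactly. Their poses are not given: they have to be found in the camera images.
- fixture: fixed fixture; origin on the ledge below the bolt, at the bracket's rear face; x to its rear, z up. Base 8 mm high, x -135 to 65, y +-80 mm. Steel bracket plate x -8 to 0, 140 mm wide; parallel white plate x 48 to 54, 160 mm wide; tops of both at z 129. The 48 mm gap is open above, free down to z 8. In front of the bracket a 54 mm runner motor, top at z 122. Left or right, yaw within 0.35
- bolt_head (a point): centre of the grey plastic hexagonal bolt head in the gap, at fixture (23, 0, 95) mm, 34 mm below the bracket's top: 30 mm across flats, 34.6 across corners, 24 mm long along the bolt's axis (fixture x 11 to 35). The axis runs level along the fixture's x. The point turns with the bolt
- bolt (a joint): turn of the bolt about the fixture's x axis, rad; the runner keeps turning it at about 0.4 rad/s with about 0.1 N m. A grip of 20 N or more along the fixture's y stops it: the closing fingers bring flats against the pads from any angle. At 0 two flats face along the fixture's y; repeats every 1.047 rad
- spanner: loose plastic toy spanner, about 50 g, lying flat across the gap on the tops of bracket and rear plate (underside at z 129 mm); 170 mm long along its x, straight handle 22 mm wide, 14 mm thick for x -51 to +51, forked ends 44 mm wide; origin at the middle of its underside
- toolbox: fixed open-topped toolbox shell 250 (x) x 170 (y) x 62 (z) mm, walls and floor 5 mm; origin under its centre. A toy screwdriver lies inside along its +y wall (y about 45 to 75 mm, 24 mm high, 140 mm long); it may be touched
- spare_bolt: loose spare grey plastic bolt standing on its hexagonal head (30 mm across flats), 69 mm tall; origin under its centre; a bystander
- spare_nut: loose grey hexagonal nut, 30 mm across flats, 14 mm high; origin under its centre; a bystander
- hammer: toy hammer lying on the ledge, handle 130 x 22 mm, head 90 mm; origin under it, within the handle; a bystander
- glue: white bottle, 48 mm diameter, 110 mm tall, upright; origin under its centre; a bystander
- tape: roll of tape lying flat, 90 mm outside diameter, 24 mm high; origin under its centre; a bystander
- nut_tray: shallow open tray 110 x 160 x 35 mm with a few nuts; origin under its centre; a bystander
There are look-alikes about, which are no part of the job. What is meant by the spanner is not red, and is the larger of those in its own colour.

How it is judged:
On the way, in this order (a step that is already met when the one before it is completed fails the run):
1. the spanner lies in the toolbox shell, let go (x of spanner in the frame of toolbox between -0.105 and 0.105 m and y of spanner in the frame of toolbox between -0.08 and 0.08 m and z of spanner in the frame of toolbox between 0 and 0.05 m and contact force between the fingers and spanner below 0.2 N and linear speed of spanner below 0.03 m/s), for 0.3 s.
2. the bolt head is grasped and has stopped turning (distance between the grasp point and bolt_head below 0.02 m and contact force between the fingers and bolt above 5 N and velocity of joint bolt between -0.04 and 0.04 rad/s), for 0.5 s.
At the end, for the whole second after the job is handed in: The spanner lies released and still in the toolbox, its middle inside the walls and under 50 mm above the shell's underside; the fingers are round the bolt head, grasp point within 20 mm of its centre, touching with over 5 N, and the bolt turns slower than 0.04 rad/s (all of step 1 and all of step 2); the arm keeps its last pose, push and grip.
It fails at once if a bystander on the ledge is shifted by more than 30 mm (distance of any of spare_bolt, spare_nut, hammer, glue, tape, nut_tray from where it was at the start of the episode above 0.03 m).
It also fails if it takes over 51 s, if anything falls off the work surface, if the arm or the gripper's body presses on something with over 40 N, if the wrist force passes 120 N, or if a joint passes its speed limit or range.

## Robot

A 6-joint arm with a two-finger parallel gripper is mounted at the origin on the work surface. World frame = base frame: x ahead of the robot, y to its left, z up, the work surface at z = 0. Lengths are in m, angles in rad, forces in N, time in s.
With the tool pointing down it reaches from about 0.25 to 0.775 m from the base axis. Payload 8.9 kg.
Tool frame: the origin (TCP) lies between the finger pads; the fingertips stand 19 mm ahead of it and the grasp point (between the pads) is the TCP; z points along the fingers, x is the direction in which the jaws open and shut, and the axes are right-handed (so a half turn about z gives the same grasp; the last joint's range is limited). The gripper opens to 85 mm and grips with 20 to 120 N. Pads are 22 mm wide; open, the fingers measure 114 mm over their backs; the gripper's body (76 mm by 85 mm) begins 54 mm behind the grasp point. The pads swing forward as they close: fully open they stand 13 mm farther back than shut.
Start: joints at [1.175, 0.291, -0.153, 1.127, 0, 1.431], TCP at [0.133, 0.508, 0.228] pointing down, gripper open.
Joint ranges: [-2.52, 2.52], [-0.91, 1.74], [-1.3, 1.37], [-1.96, 2.02], [-1.52, 1.47], [-3.14, 3.14]. Speed limits (rad/s): [2.22, 2.22, 2.79, 3.14, 3.14, 3.14].

## Interface

Orientations are given as a rotation vector (axis times angle).
In Python, from station import observe, eyes, job gives the robot as it stands.
- The arm moves only by the tool apply_moves, never from a script. Its argument "moves" is a list of rows, each an object of numbers: "dx", "dy", "dz": the shift along the tool's x, y, z in m; "wx", "wy", "wz": the turn, a rotation vector about the tool's x, y, z in rad. In form: [{"dx": .., "dy": .., "dz": .., "wx": .., "wy": .., "wz": ..}, ...]. A call has 1 to 10 rows; each row is the pose to reach, as a shift and turn from the pose commanded when the call began, along the tool's axes at that moment; what a row does not reach only later rows make up. A row lasts 1/10 s, in which the tool goes at most 50 mm and 8.59 degrees, less where a joint would pass 70% of its speed; a pose out of reach is approached as far as the arm can. A call with a gripper value outside its range is refused whole. "claw" is the opening, from -1 (shut) to 1 (fully open), so that 0 is half open, set as the call begins (left out, the last holds). The fingers move at their own pace and stop on an object; the grip force is fixed at half the most. Time passes only in rows, so rows that repeat a pose let the fingers close. It gives the time, the measured TCP pose, the force and the opening at its end, in the units of the state.
- observe(): the state, without advancing time (a new reading comes with each control period).
- eyes.camera(name): name is "side" or "top" or "wrist"; returns a dict with "frame" (420x560x3 uint8, blue, green, red), "intrinsics" (3x3 intrinsics, pixels), "eye" and "orientation" of the camera in the world. Camera axes: x right, y down, z forward; pixel columns grow to the right and rows downward; lengths in m; the calibration is good to about 2 mm. A picture is of the moment at which its call begins. There is no depth.
- job.hand_in(): hands the job in, once; it reports no verdict.
The state is a dict: "t": time; "joint_positions": joint angles; "qvel": joint speeds; "joint_torque": joint torques, N m; "tcp_pos": TCP position; "ee_rot": TCP orientation; "wrist_force": force on the tool from outside, world axes, zero at the start; "wrist_torque": the same for the moment, N m; "opening": finger opening in m.
Only numpy, scipy, OpenCV 4.12 (cv2) and the standard library are available. Lean on these libraries where they do the work, as an engineer would, in place of code of your own. Each camera call takes 0.05 s, during which the arm holds its last target.

## Working session

There is one attempt and no reset: what is moved stays moved. The work goes in short steps, Python scripts to look and compute and a tool call to move; the robot and the scene stay as the last step left them, time stands still between calls to the robot, and variables do not carry over. Pictures are saved under pics/ and viewed, and the job is handed in when it is done.

Besides the shell and the picture viewer there is one more tool, called after "Call:" as name(argument=value, ...) on one line, values as JSON. apply_moves: Moves the arm, as the interface text tells. Its arguments: {"type":"object","properties":{"moves":{"type":"array"},"claw":{"type":"number"}},"required":["moves"]}

```bash
mkdir -p pics; ls; python3 - <<'E'
from station import observe, eyes, job
import cv2,json,numpy as np
s=observe();print(s)
for n in("side","top"):
    c=eyes.camera(n);cv2.imwrite(f"pics/{n}0.png",c["frame"]);print(n,c["intrinsics"],c["eye"],c["orientation"])
    np.savez(f"{n}0.npz",**{k:np.array(c[k]) for k in("frame","intrinsics","eye","orientation")})
E
```

```text
pics
{'t': 0.0, 'joint_positions': array([ 1.17470430e+00,  2.91274522e-01, -1.54119635e-01,  1.12669287e+00,
       -2.84173380e-06,  1.43151603e+00]), 'qvel': array([ 0.00087735, -0.00179774,  0.00098225, -0.00149923,  0.00074744,
        0.00025914]), 'joint_torque': array([-2.38768225e-03, -5.37146366e+01,  3.31369042e+01,  1.61526591e-02,
       -2.75616840e-04, -4.07215475e-05]), 'tcp_pos': array([0.13316604, 0.50737887, 0.22693779]), 'ee_rot': array([ 2.48710775e+00,  1.91829816e+00, -1.75917191e-03]), 'wrist_force': array([0.40434843, 1.1739739 , 0.09114576]), 'wrist_torque': array([-0.00795186,  0.05171376, -0.02469177]), 'opening': 0.08539035944072858}
side [[538.06942699   0.         283.897664  ]
 [  0.         538.06942699 210.58903627]
 [  0.           0.           1.        ]] [0.46126412 0.96550836 1.08093417] [-0.18195974  2.83226576 -1.19229158]
top [[464.84865993   0.         287.28869304]
 [  0.         464.84865993 212.77946735]
 [  0.           0.           1.        ]] [ 0.4416861  -0.01386255  1.51435064] [-2.1570109   2.14646133 -0.15521709]
```

View pics/side0.png

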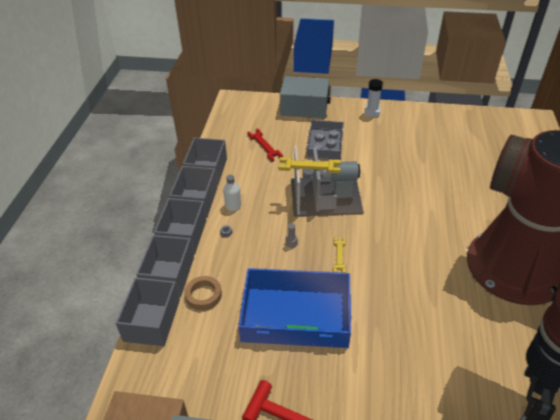

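View pics/top0.png

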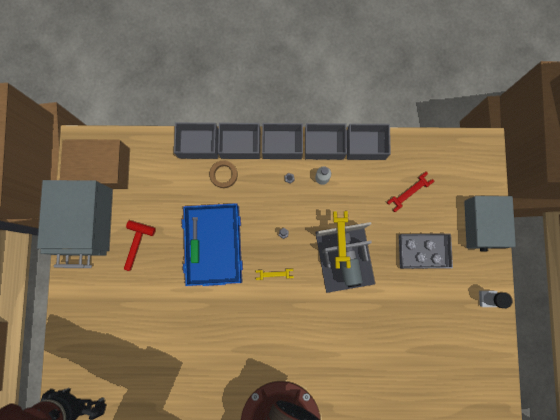

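The side view shows a yellow spanner across the bracket at (310,165), a small yellow one on the ledge at (339,254) and a red one at (265,145). The toolbox is at (297,307). In the top view these are at (342,238), (275,274), (410,190) and (212,245).
Candidates: the yellow at (342,238) fits, since it is the larger of the yellow pair and lies on the bracket. The small yellow and the red one do not. I'll confirm in one enlarged crop.

```bash
cat > h.py <<'E'
import numpy as np,cv2
from scipy.spatial.transform import Rotation as R
def load(n):
    d=np.load(n+".npz");return {k:d[k] for k in d}
def ray(c,p):
    p=np.atleast_2d(np.array(p,float))
    v=np.c_[p,np.ones(len(p))]@np.linalg.inv(c["intrinsics"]).T
    o=np.array(c["orientation"]); M=R.from_rotvec(o).as_matrix() if o.size==3 else o
    return np.array(c["eye"]),v@M.T
def plane(c,p,z):
    e,v=ray(c,p); return e+v*((z-e[2])/v[:,2])[:,None]
def proj(c,P):
    P=np.atleast_2d(P);M=R.from_rotvec(c["orientation"]).as_matrix()
    q=(P-c["eye"])@M@c["intrinsics"].T
    return q[:,:2]/q[:,2:]
def blobs(c,lo,hi,amin=30):
    h=cv2.cvtColor(c["frame"],cv2.COLOR_BGR2HSV);m=cv2.inRange(h,np.array(lo),np.array(hi))
    cs,_=cv2.findContours(m,cv2.RETR_EXTERNAL,cv2.CHAIN_APPROX_NONE)
    return m,[k for k in cs if cv2.contourArea(k)>amin]
E
python3 - <<'E'
from h import *
t=load("top0");s=load("side0")
a=cv2.resize(t["frame"][195:305,170:390],None,fx=3.6,fy=3.6,interpolation=2)
b=cv2.resize(s["frame"][120:260,220:400],None,fx=3.6,fy=3.6,interpolation=2)
cv2.imwrite("pics/tc.png",a);cv2.imwrite("pics/sc.png",b)
for c,n in((t,"top"),(s,"side")):
    m,k=blobs(c,(22,150,100),(34,255,255))
    for q in k:
        r=cv2.minAreaRect(q);print(n,r)
        print(plane(c,cv2.boxPoints(r),0.143).round(4).tolist(), plane(c,[r[0]],.143).round(4))
    m,k=blobs(c,(105,130,60),(128,255,255),500)
    for q in k: r=cv2.minAreaRect(q);print(n,'blue',r,plane(c,cv2.boxPoints(r),0.062).round(4).tolist(),plane(c,[r[0]],.062).round(4))
E
```

```text
top ((274.0027770996094, 273.5832214355469), (10.027765274047852, 38.278743743896484), 88.09085083007812)
[[0.4661, 0.0742, 0.143], [0.4704, -0.0378, 0.143], [0.4413, -0.0388, 0.143], [0.4371, 0.0728, 0.143]] [[0.4537 0.0176 0.143 ]]
top ((341.33489990234375, 239.28512573242188), (57.16579055786133, 15.029607772827148), 87.45519256591797)
[[0.6394, -0.1554, 0.143], [0.6416, -0.2002, 0.143], [0.4724, -0.2054, 0.143], [0.4703, -0.1613, 0.143]] [[ 0.5552 -0.1806  0.143 ]]
top blue ((211.07217407226562, 244.58761596679688), (80.46237182617188, 58.303436279296875), 87.39744567871094) [[0.6655, 0.3177, 0.062], [0.675, 0.134, 0.062], [0.4238, 0.118, 0.062], [0.4149, 0.2973, 0.062]] [[0.5433 0.2167 0.062 ]]
side ((339.0, 254.5), (33.0, 10.0), 90.0)
[[0.4706, 0.092, 0.143], [0.4471, 0.0891, 0.143], [0.4417, 0.1896, 0.143], [0.4638, 0.1923, 0.143]] [[0.4557 0.1422 0.143 ]]
side ((309.1903381347656, 164.5103759765625), (60.237728118896484, 12.254511833190918), 3.1221303939819336)
[[0.6361, -0.1442, 0.143], [0.6416, -0.1969, 0.143], [0.4749, -0.2021, 0.143], [0.4736, -0.1498, 0.143]] [[ 0.5561 -0.1729  0.143 ]]
side blue ((295.4456787109375, 307.33343505859375), (110.22235870361328, 72.45477294921875), 3.7313973903656006) [[0.6582, 0.3439, 0.062], [0.6861, 0.1423, 0.062], [0.4183, 0.1317, 0.062], [0.42, 0.3316, 0.062]] [[0.5444 0.2432 0.062 ]]
side blue ((312.54412841796875, 45.42646789550781), (36.43083953857422, 53.22737121582031), 4.39870548248291) [[0.6805, -0.8064, 0.062], [0.7173, -1.2493, 0.062], [0.561, -1.239, 0.062], [0.5458, -0.8014, 0.062]] [[ 0.6249 -1.0078  0.062 ]]
```

View pics/tc.png

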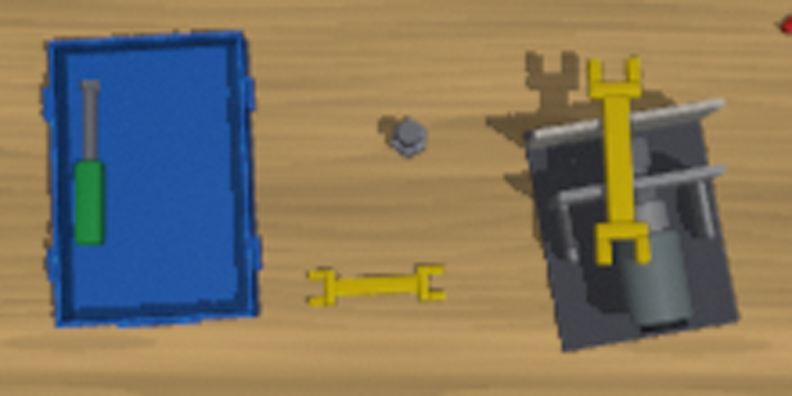

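View pics/sc.png

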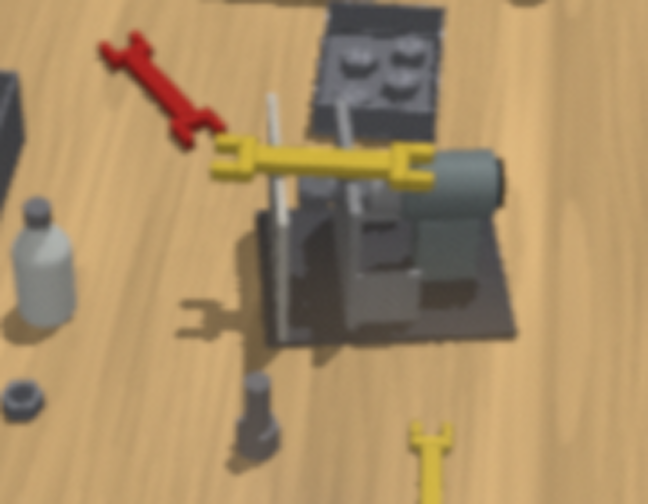

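Confirmed: the spanner meant is the large yellow one at top (341,239). Next I locate the fixture from the plate tops and base corners, and the other points.

```bash
python3 - <<'E'
from h import *
from scipy.optimize import least_squares
t=load("top0");s=load("side0")
T=lambda p:np.array(p)/3.6+[170,195]
S=lambda p:np.array(p)/3.6+[220,120]
h=cv2.resize(t["frame"][195:305,305:395],None,fx=6,fy=5.4,interpolation=2)
cv2.imwrite("pics/fx.png",cv2.resize(t["frame"][205:295,310:385],None,fx=8,fy=6.6,interpolation=2))
cv2.imwrite("pics/fs.png",cv2.resize(s["frame"][135:225,280:370],None,fx=6.6,fy=6.6,interpolation=2))
obs=[(t,T((533,135)),(54,80,129)),(t,T((722,102)),(54,-80,129)),(t,T((561,199)),(-8,70,129)),(t,T((723,172)),(-8,-70,129)),
(t,T((565,351)),(-135,80,8)),(t,T((739,320)),(-135,-80,8))]
def P(x,l):
    c,q=np.cos(x[2]),np.sin(x[2]);l=np.array(l)/1000
    return np.array([x[0]+c*l[0]-q*l[1],x[1]+q*l[0]+c*l[1],l[2]])
f=lambda x:np.concatenate([proj(c,P(x,l))[0]-p for c,p,l in obs])
r=least_squares(f,[.55,-.2,.17]);print(r.x,r.fun.round(2).tolist())
x=r.x
print("bolt",P(x,(23,0,95)),"gap",P(x,(24,0,143)))
for l in((54,80,129),(54,-80,129),(-8,70,129),(-135,80,8),(-135,-80,8)):print(l,"side crop",(proj(s,P(x,l))[0]-[280,135])*6.6)
# spanner ends midpoints: m
for c in(t,s):
    m,k=blobs(c,(22,150,100),(34,255,255));q=max(k,key=cv2.contourArea)
    print(np.squeeze(cv2.boxPoints(cv2.minAreaRect(q))).round(1).tolist())
m,k=blobs(t,(105,130,60),(128,255,255),500)
a=plane(t,cv2.boxPoints(cv2.minAreaRect(k[0])),.062);print("box",a.round(3).tolist())
# crop rim corners
print(plane(t,[T(p) for p in((48,40),(243,32),(259,315),(57,326))],.062).round(4).tolist())
E
```

```text
[ 0.54083396 -0.20173258  0.18264345] [0.14, -1.02, -0.04, -1.22, -0.46, 1.03, 0.58, 0.22, -0.44, 0.68, 0.21, 0.32]
bolt [ 0.56345141 -0.1975551   0.095     ] gap [ 0.56443477 -0.19737347  0.143     ]
(54, 80, 129) side crop [120.15725672 310.27253179]
(54, -80, 129) side crop [95.27780267 69.52184774]
(-8, 70, 129) side crop [270.0532757  287.79221436]
(-135, 80, 8) side crop [556.08461127 503.32774107]
(-135, -80, 8) side crop [502.22806742 262.24365083]
[[332.6000061035156, 211.10000610351562], [347.6000061035156, 210.39999389648438], [350.1000061035156, 267.5], [335.1000061035156, 268.20001220703125]]
[[278.79998779296875, 169.0], [279.3999938964844, 156.8000030517578], [339.6000061035156, 160.0], [338.8999938964844, 172.3000030517578]]
box [[0.666, 0.318, 0.062], [0.675, 0.134, 0.062], [0.424, 0.118, 0.062], [0.415, 0.297, 0.062]]
[[0.6643, 0.3075, 0.062], [0.6724, 0.1367, 0.062], [0.4267, 0.1183, 0.062], [0.4166, 0.291, 0.062]]
```

View pics/fs.png

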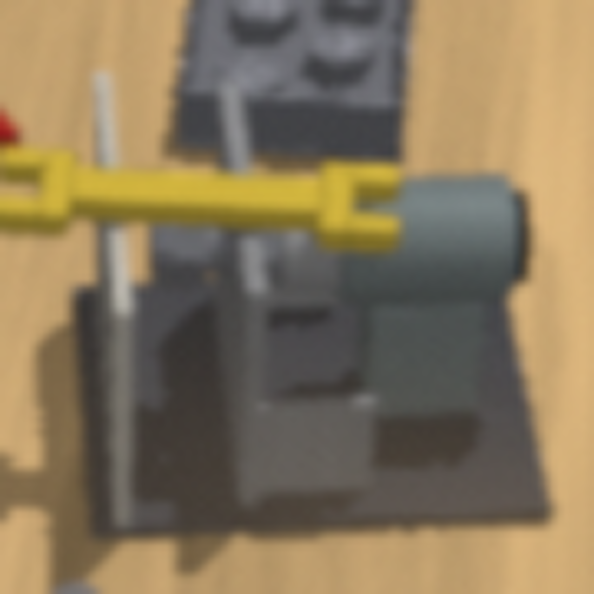

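View pics/fx.png

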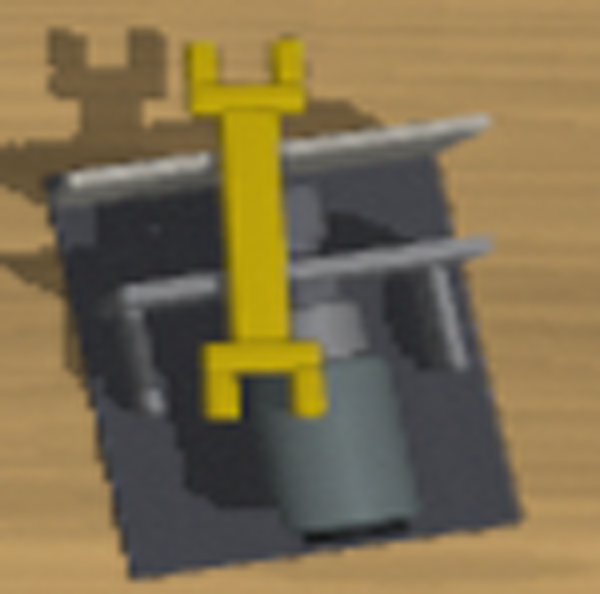

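```bash
cat >> h.py <<'E'
def tgt(xy_z,jawyaw,st):
    """delta in current tool axes to a down-pointing pose whose x axis (mod pi) has world yaw jawyaw"""
    C=R.from_rotvec(st["ee_rot"]);out=[]
    for k in(0,np.pi):
        a=jawyaw+k
        X=np.array([np.cos(a),np.sin(a),0]);Z=np.array([0,0,-1.]);Y=np.cross(Z,X)
        G=R.from_matrix(np.c_[X,Y,Z]);out.append((C.inv()*G).as_rotvec())
    d=C.inv().apply(np.array(xy_z)-st["tcp_pos"])
    return d.round(4),[o.round(3) for o in out]
E
python3 - <<'E'
from h import *
from station import observe
s=observe();print(R.from_rotvec(s["ee_rot"]).as_matrix().round(3))
print(tgt((.45,.15,.26),np.pi/2+.03,s));print(tgt((.561,-.180,.26),np.pi/2+.03,s))
E
```

```text
[[ 0.254  0.967 -0.   ]
 [ 0.967 -0.254 -0.001]
 [-0.001 -0.    -1.   ]]
(array([-0.2653,  0.3972, -0.0328]), [array([-0.   ,  0.001, -0.287]), array([2.000e-03, 0.000e+00, 2.855e+00])])
(array([-0.5563,  0.5884, -0.0325]), [array([-0.   ,  0.001, -0.287]), array([2.000e-03, 0.000e+00, 2.855e+00])])
```

Call:
apply_moves(moves=[{"dx": -0.026,"dy": 0.04,"dz": -0.03,"wz": -0.03},{"dx": -0.053,"dy": 0.08,"dz": -0.033,"wz": -0.06},{"dx": -0.08,"dy": 0.12,"dz": -0.033,"wz": -0.09},{"dx": -0.106,"dy": 0.16,"dz": -0.033,"wz": -0.12},{"dx": -0.133,"dy": 0.2,"dz": -0.033,"wz": -0.15},{"dx": -0.16,"dy": 0.24,"dz": -0.033,"wz": -0.18},{"dx": -0.186,"dy": 0.28,"dz": -0.033,"wz": -0.21},{"dx": -0.213,"dy": 0.32,"dz": -0.033,"wz": -0.24},{"dx": -0.24,"dy": 0.36,"dz": -0.033,"wz": -0.27},{"dx": -0.265,"dy": 0.397,"dz": -0.033,"wz": -0.287}], claw=0.06)

```text
schema error: expected keys dx, dy, dz, wx, wy, wz
```

```bash
python3 - <<'E'
from h import *
from station import observe
s=observe();print(s["t"],s["tcp_pos"],s["joint_positions"].round(2),s["opening"])
print(tgt((.561,-.180,.24),np.pi/2+.03,s))
E
```

```text
0.1 [0.13317634 0.50742358 0.22700057] [ 1.17  0.29 -0.15  1.13  0.    1.43] 0.08562465157465529
(array([-0.5562,  0.5884, -0.0125]), [array([-0.   ,  0.001, -0.287]), array([2.000e-03, 0.000e+00, 2.855e+00])])
```

Call:
apply_moves(moves=[{"dx": -0.026,"dy": 0.04,"dz": -0.03,"wx": 0,"wy": 0,"wz": -0.03},{"dx": -0.053,"dy": 0.08,"dz": -0.033,"wx": 0,"wy": 0,"wz": -0.06},{"dx": -0.08,"dy": 0.12,"dz": -0.033,"wx": 0,"wy": 0,"wz": -0.09},{"dx": -0.106,"dy": 0.16,"dz": -0.033,"wx": 0,"wy": 0,"wz": -0.12},{"dx": -0.133,"dy": 0.2,"dz": -0.033,"wx": 0,"wy": 0,"wz": -0.15},{"dx": -0.16,"dy": 0.24,"dz": -0.033,"wx": 0,"wy": 0,"wz": -0.18},{"dx": -0.186,"dy": 0.28,"dz": -0.033,"wx": 0,"wy": 0,"wz": -0.21},{"dx": -0.213,"dy": 0.32,"dz": -0.033,"wx": 0,"wy": 0,"wz": -0.24},{"dx": -0.24,"dy": 0.36,"dz": -0.033,"wx": 0,"wy": 0,"wz": -0.27},{"dx": -0.265,"dy": 0.397,"dz": -0.033,"wx": 0,"wy": 0,"wz": -0.287}], claw=0.06)

```text
t: 1.1
tcp_pos: [0.451, 0.1486, 0.2604]
ee_rot: [-2.187, -2.255, 0.0]
wrist_force: [0.7, 1.2, 0.2]
opening: 0.0451
```

```bash
python3 - <<'E'
from h import *
from station import observe
s=observe();print(s["t"],s["tcp_pos"],s["joint_positions"].round(2),s["opening"])
print(tgt((.561,-.180,.24),np.pi/2+.03,s))
E
```

```text
1.1 [0.45101879 0.14864632 0.26037317] [ 0.16  0.18 -0.21  1.18 -0.    0.13] 0.04514674286819928
(array([-0.3319,  0.0998,  0.0204]), [array([-0.   ,  0.   ,  0.001]), array([-0.   , -0.   , -3.141])])
```

Call:
apply_moves(moves=[{"dx": -0.042,"dy": 0.013,"dz": 0.0,"wx": 0,"wy": 0,"wz": 0},{"dx": -0.084,"dy": 0.025,"dz": 0.0,"wx": 0,"wy": 0,"wz": 0},{"dx": -0.126,"dy": 0.038,"dz": 0.0,"wx": 0,"wy": 0,"wz": 0},{"dx": -0.168,"dy": 0.05,"dz": 0.0,"wx": 0,"wy": 0,"wz": 0},{"dx": -0.21,"dy": 0.063,"dz": 0.0,"wx": 0,"wy": 0,"wz": 0},{"dx": -0.252,"dy": 0.076,"dz": 0.0,"wx": 0,"wy": 0,"wz": 0},{"dx": -0.294,"dy": 0.088,"dz": 0.01,"wx": 0,"wy": 0,"wz": 0},{"dx": -0.333,"dy": 0.1,"dz": 0.02,"wx": 0,"wy": 0,"wz": 0},{"dx": -0.333,"dy": 0.1,"dz": 0.02,"wx": 0,"wy": 0,"wz": 0}])

```text
t: 2.0
tcp_pos: [0.5602, -0.1834, 0.238]
ee_rot: [-2.191, -2.249, 0.003]
wrist_force: [-0.7, 0.6, -0.5]
opening: 0.0452
```

```bash
python3 - <<'E'
from h import *
from station import observe,eyes
s=observe();print(s["t"],s["tcp_pos"],s["joint_positions"].round(2),s["opening"])
print(tgt((.561,-.180,.143),np.pi/2+.03,s))
c=eyes.camera("wrist");cv2.imwrite("pics/w1.png",c["frame"])
np.savez("w1.npz",**{k:np.array(c[k]) for k in("frame","intrinsics","eye","orientation")})
c=load("w1")
print(c["eye"])
m,k=blobs(c,(22,150,100),(34,255,255))
for q in k: r=cv2.minAreaRect(q);print(r,plane(c,[r[0]],.143),plane(c,cv2.boxPoints(r),.143).tolist())
print(proj(c,[[.561,-.18,.143],[.5635,-.1976,.095]]))
E
```

```text
2.0 [ 0.56017833 -0.18342228  0.2380363 ] [-0.44  0.41  0.05  1.21 -0.   -0.47] 0.04521283182308309
(array([0.0034, 0.0011, 0.095 ]), [array([-0.002,  0.   , -0.004]), array([0.000e+00, 3.000e-03, 3.138e+00])])
[ 0.49334359 -0.18507579  0.38394336]
((282.0, 197.49998474121094), (55.99999237060547, 198.99996948242188), -0.0) [[ 0.54934578 -0.17923827  0.143     ]] [[0.6404494204458475, -0.20124062206418517, 0.143], [0.47424771338547417, -0.20234234417177638, 0.143], [0.4731459494583284, -0.16083532153556407, 0.143], [0.6391490134141337, -0.15161012357701134, 0.14299999999999996]]
((457.5104675292969, 95.90998840332031), (27.888269424438477, 109.65626525878906), 88.53119659423828) [[ 0.46879194 -0.0517357   0.143     ]] [[0.46126766609072145, -0.0937496452307761, 0.143], [0.4572319427533998, -0.013866317191903177, 0.143], [0.47647402213368684, -0.008840593052393847, 0.143], [0.48064505081239417, -0.09056531104908956, 0.14300000000000002]]
[[280.62607311 211.36409321]
 [261.79651319 199.99231124]]
```

View pics/w1.png

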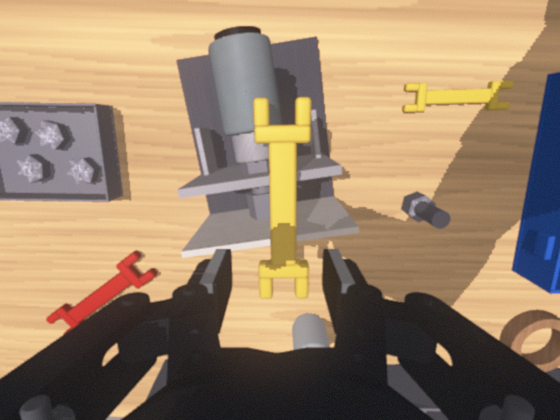

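The wrist view shows the spanner handle at column about 283, centred between the fingers (columns 215 to 345). The bolt head is visible at (260,205), close to its predicted (262,200). I'll check the gap lines, then descend.

```bash
python3 - <<'E'
from h import *
c=load("w1");x=[.5408,-.2017,.1826]
f=c["frame"].copy()
def P(l):
    k,q=np.cos(x[2]),np.sin(x[2]);l=np.array(l)/1000
    return np.array([x[0]+k*l[0]-q*l[1],x[1]+q*l[0]+k*l[1],l[2]])
for X,w in((-8,70),(0,70),(48,80),(54,80)):
    a,b=[proj(c,P((X,s*w,129)))[0] for s in(1,-1)]
    cv2.line(f,tuple(int(v) for v in a),tuple(int(v) for v in b),(0,0,255),1)
a,b=[proj(c,P((X,0,95)))[0] for X in(11,35)];cv2.line(f,tuple(int(v) for v in a),tuple(int(v) for v in b),(0,255,0),1)
cv2.imwrite("pics/w1b.png",cv2.resize(f[140:300,150:380],None,fx=3.4,fy=3.4,interpolation=2))
print(plane(c,[[283.5,200]],.143))
E
```

```text
[[ 0.55138856 -0.17796016  0.143     ]]
```

View pics/w1b.png

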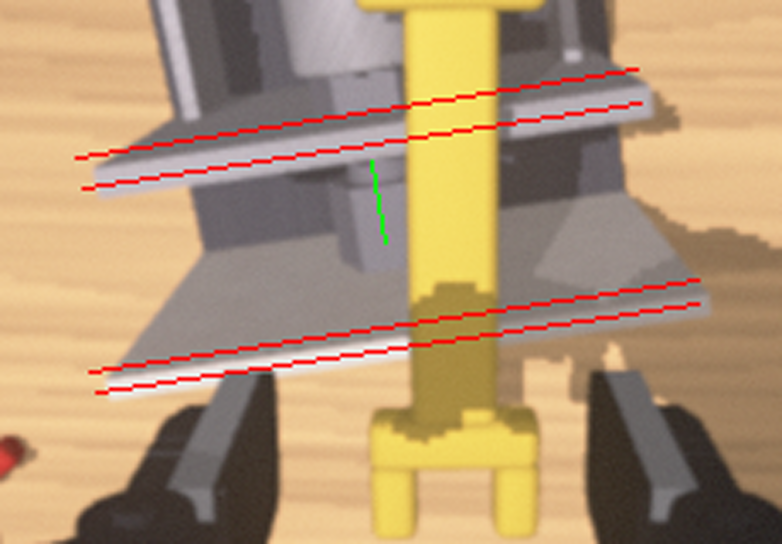

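```bash
python3 - <<'E'
from h import *
from station import observe
s=observe();print(s["t"],s["tcp_pos"],tgt((.562,-.179,.143),np.pi/2+.03,s))
E
```

```text
2.05 [ 0.55966305 -0.18112159  0.23882255] (array([0.002 , 0.0026, 0.0958]), [array([-0.002, -0.001, -0.003]), array([-2.000e-03,  3.000e-03,  3.139e+00])])
```

Call:
apply_moves(moves=[{"dx": 0.002,"dy": 0.002,"dz": 0.025,"wx": 0,"wy": 0,"wz": 0},{"dx": 0.002,"dy": 0.002,"dz": 0.05,"wx": 0,"wy": 0,"wz": 0},{"dx": 0.002,"dy": 0.002,"dz": 0.07,"wx": 0,"wy": 0,"wz": 0},{"dx": 0.002,"dy": 0.002,"dz": 0.085,"wx": 0,"wy": 0,"wz": 0},{"dx": 0.002,"dy": 0.002,"dz": 0.096,"wx": 0,"wy": 0,"wz": 0},{"dx": 0.002,"dy": 0.002,"dz": 0.096,"wx": 0,"wy": 0,"wz": 0},{"dx": 0.002,"dy": 0.002,"dz": 0.096,"wx": 0,"wy": 0,"wz": 0}])

```text
t: 2.75
tcp_pos: [0.5622, -0.1768, 0.1451]
ee_rot: [2.187, 2.255, 0.0]
wrist_force: [-1.0, -0.6, 1.4]
opening: 0.0452
```

```bash
python3 - <<'E'
from h import *
from station import observe,eyes
s=observe();print(s["t"],s["tcp_pos"],s["wrist_force"],tgt((.562,-.179,.143),np.pi/2+.03,s))
c=eyes.camera("wrist");cv2.imwrite("pics/w2.png",c["frame"])
c=eyes.camera("side");cv2.imwrite("pics/s2.png",cv2.resize(c["frame"][80:230,230:430],None,fx=4,fy=4,interpolation=2))
E
```

```text
2.75 [ 0.56215604 -0.17677292  0.14510829] [-0.99173883 -0.55189277  1.38007112] (array([-0.0022, -0.0002,  0.0021]), [array([0.   , 0.   , 0.001]), array([-0.000e+00,  1.000e-03, -3.141e+00])])
```

View pics/w2.png

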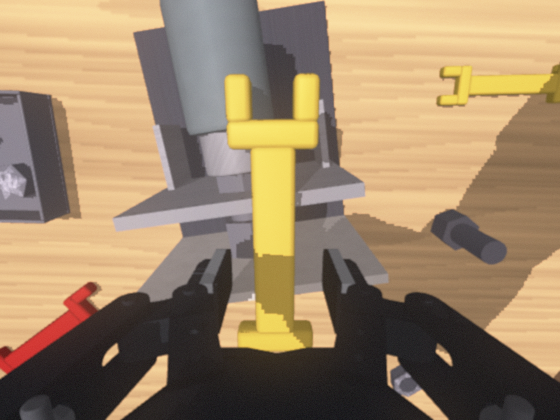

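View pics/s2.png

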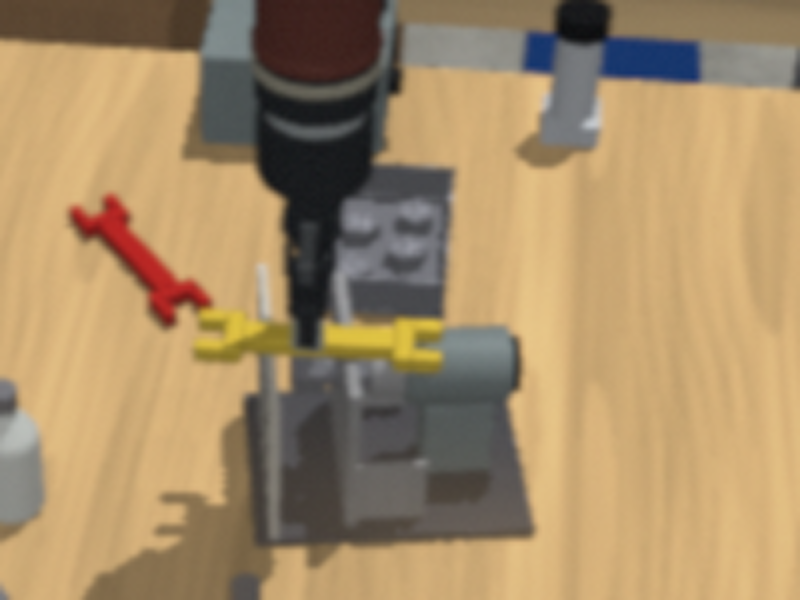

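The wrist view shows the handle (columns 253 to 297) between the fingers (215 and 345), and the side view shows the finger at (308,330) between the two plates. So the height and position are right, and I close now.

Call:
apply_moves(moves=[{"dx": 0,"dy": 0,"dz": 0.001,"wx": 0,"wy": 0,"wz": 0},{"dx": 0,"dy": 0,"dz": 0.002,"wx": 0,"wy": 0,"wz": 0},{"dx": 0,"dy": 0,"dz": 0.002,"wx": 0,"wy": 0,"wz": 0},{"dx": 0,"dy": 0,"dz": 0.002,"wx": 0,"wy": 0,"wz": 0},{"dx": 0,"dy": 0,"dz": 0.002,"wx": 0,"wy": 0,"wz": 0},{"dx": 0,"dy": 0,"dz": 0.002,"wx": 0,"wy": 0,"wz": 0}], claw=-1)

```text
t: 3.45
tcp_pos: [0.562, -0.1772, 0.1425]
ee_rot: [2.188, 2.255, 0.0]
wrist_force: [-0.9, -0.4, 0.1]
opening: 0.0002
```

Call:
apply_moves(moves=[{"dx": 0,"dy": 0,"dz": -0.015,"wx": 0,"wy": 0,"wz": 0},{"dx": 0,"dy": 0,"dz": -0.04,"wx": 0,"wy": 0,"wz": 0},{"dx": 0,"dy": 0,"dz": -0.07,"wx": 0,"wy": 0,"wz": 0},{"dx": 0,"dy": 0,"dz": -0.08,"wx": 0,"wy": 0,"wz": 0},{"dx": 0,"dy": 0,"dz": -0.08,"wx": 0,"wy": 0,"wz": 0}])

```text
t: 3.95
tcp_pos: [0.5629, -0.1775, 0.2239]
ee_rot: [2.186, 2.253, 0.002]
wrist_force: [0.1, -0.4, -0.3]
opening: 0.0004
```

```bash
python3 - <<'E'
from h import *
from station import observe,eyes
c=eyes.camera("wrist");cv2.imwrite("pics/w3.png",c["frame"])
s=observe();print(s["t"],s["tcp_pos"],s["wrist_force"],s["opening"],tgt((.552,.208,.2),np.pi/2+.07,s))
E
```

```text
4.0 [ 0.56214246 -0.17719972  0.22240986] [ 0.55032069  0.11591115 -0.94486118] 0.00018275851022061328 (array([0.3853, 0.0015, 0.0223]), [array([ 0.001,  0.   , -0.04 ]), array([ 1.000e-03, -1.000e-03,  3.102e+00])])
```

View pics/w3.png

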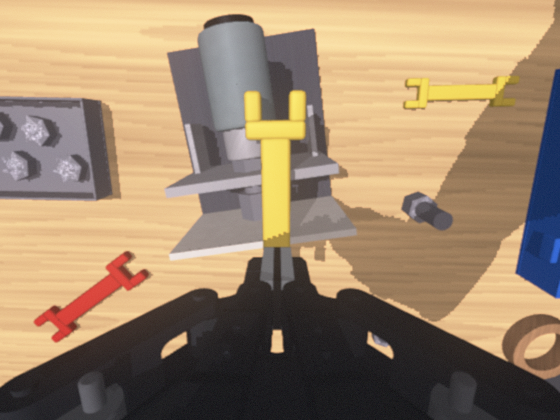

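The fingers shut fully (opening 0.2 mm) and the spanner still lies at about (275,170), so the grasp missed. I'll look at it from the side and top.

```bash
python3 - <<'E'
from h import *
from station import observe,eyes
for n in("side","top"):
    c=eyes.camera(n)
    np.savez(n+"3.npz",**{k:np.array(c[k]) for k in("frame","intrinsics","eye","orientation")})
    m,k=blobs(c,(22,150,100),(34,255,255))
    for q in k: print(n,cv2.minAreaRect(q))
c=load("side3");cv2.imwrite("pics/s3.png",cv2.resize(c["frame"][80:230,230:430],None,fx=4,fy=4,interpolation=2))
s=observe();print(s["tcp_pos"])
p=s["tcp_pos"];print("tcp,tip in crop",(proj(c,[p,p-[0,0,.019]])-[230,80])*4)
E
```

```text
side ((339.0, 254.5), (33.0, 10.0), 90.0)
side ((309.1903381347656, 164.5103759765625), (60.237728118896484, 12.254511833190918), 3.1221303939819336)
top ((274.1192932128906, 273.579345703125), (10.027765274047852, 38.04553985595703), 88.09085083007812)
top ((336.0, 217.0), (12.0, 6.0), 90.0)
[ 0.56130511 -0.17683188  0.22110043]
tcp,tip in crop [[311.9674568  241.91446644]
 [311.42856212 264.93320386]]
```

View pics/s3.png

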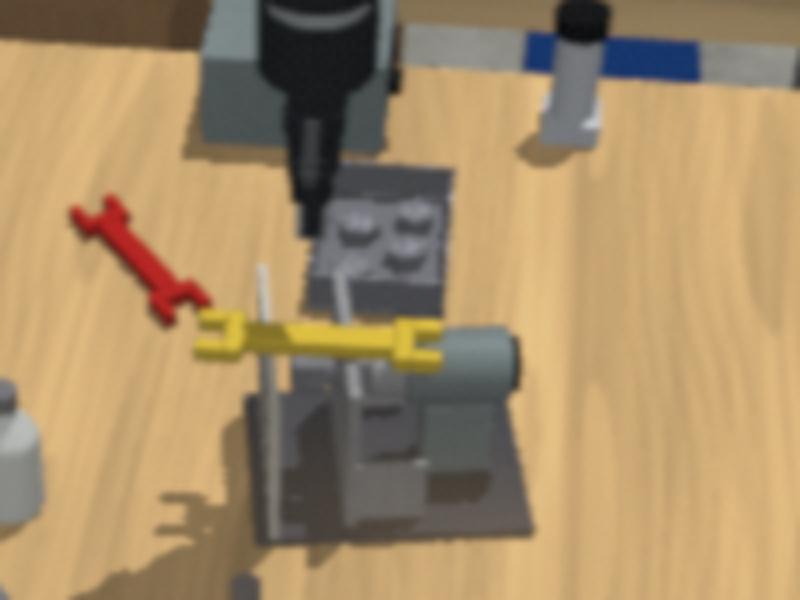

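```bash
python3 - <<'E'
from h import *
from station import observe,eyes
s=observe();c=eyes.camera("wrist")
np.savez("w4.npz",**{k:np.array(c[k]) for k in("frame","intrinsics","eye","orientation")})
c=load("w4");p=s["tcp_pos"];print(s["t"],p,R.from_rotvec(s["ee_rot"]).as_matrix().round(3).tolist(),c["eye"])
for d in(-.03,0,.019):print(d,proj(c,p-[0,0,d]))
f=c["frame"][200:330,190:370];cv2.imwrite("pics/w4.png",cv2.resize(f,None,fx=4,fy=4,interpolation=2))
# triangulate tip: side crop (311,236)
a=load("side3");e1,v1=ray(a,[[230+311/4,80+236/4]]);e2,v2=ray(c,[[277,247]])
A=np.c_[v1[0],-v2[0]];u=np.linalg.lstsq(A,e2-e1,rcond=None)[0];print("tip tri",e1+u[0]*v1[0],e2+u[1]*v2[0])
t=load("top3");cv2.imwrite("pics/t3.png",cv2.resize(t["frame"][180:310,270:400],None,fx=4.5,fy=4.5,interpolation=2))
E
```

```text
4.1 [ 0.56130511 -0.17683188  0.22110043] [[-0.03, 1.0, -0.002], [1.0, 0.03, 0.001], [0.001, -0.002, -1.0]] [ 0.4944547  -0.17893059  0.36698681]
-0.03 [[276.49711349 289.20907384]]
0 [[276.46350616 259.29458077]]
0.019 [[276.44790608 245.40866407]]
tip tri [ 0.56217993 -0.17847515  0.22463209] [ 0.55433099 -0.17676972  0.2214287 ]
```

View pics/w4.png

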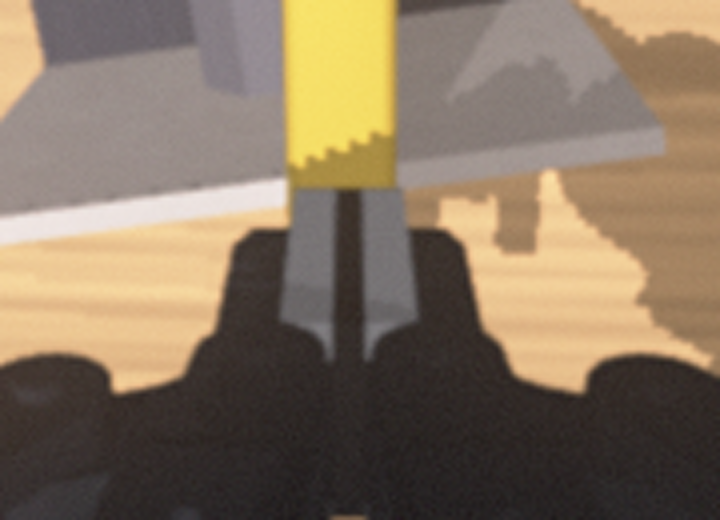

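View pics/t3.png

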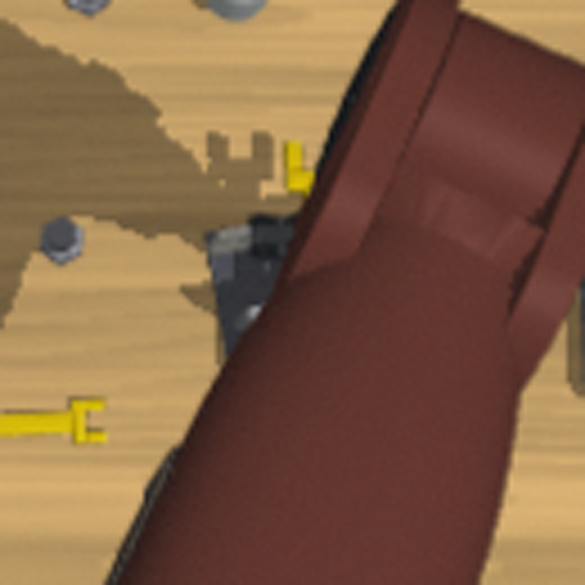

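```bash
python3 - <<'E'
from h import *
c=load("w4");a=load("side3")
e,v=ray(a,[[307.75,139]])
for y in(-.177,-.17,-.163):u=(y-e[1])/v[0,1];print("side y",y,e+u*v[0])
e,v=ray(c,[[276.5,247]])
for x in(.561,.555,.55):u=(x-e[0])/v[0,0];print("wrist x",x,e+u*v[0])
E
```

```text
side y -0.177 [ 0.5620498  -0.177       0.22573628]
side y -0.17 [ 0.5614323  -0.17        0.23097597]
side y -0.163 [ 0.5608148  -0.163       0.23621566]
wrist x 0.561 [ 0.561      -0.17681291  0.20523718]
wrist x 0.555 [ 0.555      -0.17700384  0.2198212 ]
wrist x 0.55 [ 0.55       -0.17716296  0.23197454]
```

Both views agree that the shut fingertips stand at z ≈ 0.231 while the reported TCP is 0.221. So the pads really sit about 29 mm higher than the TCP reading suggests, and I'll lower every grasp height by that amount. I open, descend to reported z ≈ 0.116, and look again.

Call:
apply_moves(moves=[{"dx": -0.001,"dy": 0,"dz": 0,"wx": 0,"wy": 0,"wz": 0},{"dx": -0.001,"dy": 0,"dz": 0,"wx": 0,"wy": 0,"wz": 0},{"dx": -0.001,"dy": 0,"dz": 0.03,"wx": 0,"wy": 0,"wz": 0},{"dx": -0.001,"dy": 0,"dz": 0.06,"wx": 0,"wy": 0,"wz": 0},{"dx": -0.001,"dy": 0,"dz": 0.08,"wx": 0,"wy": 0,"wz": 0},{"dx": -0.001,"dy": 0,"dz": 0.092,"wx": 0,"wy": 0,"wz": 0},{"dx": -0.001,"dy": 0,"dz": 0.1,"wx": 0,"wy": 0,"wz": 0},{"dx": -0.001,"dy": 0,"dz": 0.106,"wx": 0,"wy": 0,"wz": 0},{"dx": -0.001,"dy": 0,"dz": 0.106,"wx": 0,"wy": 0,"wz": 0}], claw=0.06)

```text
t: 5.05
tcp_pos: [0.562, -0.1781, 0.1163]
ee_rot: [-2.188, -2.255, 0.0]
wrist_force: [-0.4, -0.6, -0.1]
opening: 0.0454
```

```bash
python3 - <<'E'
from h import *
from station import observe,eyes
c=eyes.camera("side");cv2.imwrite("pics/s5.png",cv2.resize(c["frame"][80:230,230:430],None,fx=4,fy=4,interpolation=2))
s=observe();print(s["t"],s["tcp_pos"],s["wrist_force"],s["opening"])
E
```

```text
5.1 [ 0.56228084 -0.17823847  0.11688783] [-0.59342448 -0.55797982 -0.30899251] 0.04539081138393822
```

View pics/s5.png

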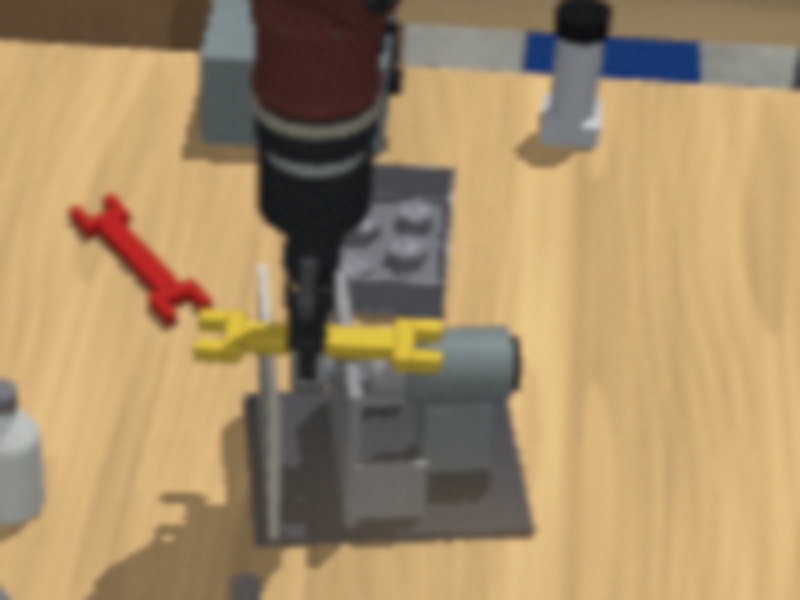

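The finger tip (306,380) now reaches below the handle and sits between the plates, so I close.

Call:
apply_moves(moves=[{"dx": 0,"dy": 0,"dz": 0.001,"wx": 0,"wy": 0,"wz": 0},{"dx": 0,"dy": 0,"dz": 0.001,"wx": 0,"wy": 0,"wz": 0},{"dx": 0,"dy": 0,"dz": 0.001,"wx": 0,"wy": 0,"wz": 0},{"dx": 0,"dy": 0,"dz": 0.001,"wx": 0,"wy": 0,"wz": 0},{"dx": 0,"dy": 0,"dz": 0.001,"wx": 0,"wy": 0,"wz": 0}], claw=-1)

```text
t: 5.6
tcp_pos: [0.5625, -0.1784, 0.1163]
ee_rot: [2.187, 2.254, 0.001]
wrist_force: [-0.6, 0.7, 6.3]
opening: 0.0207
```

Call:
apply_moves(moves=[{"dx": 0,"dy": 0,"dz": -0.01,"wx": 0,"wy": 0,"wz": 0},{"dx": 0,"dy": 0,"dz": -0.03,"wx": 0,"wy": 0,"wz": 0},{"dx": 0,"dy": 0,"dz": -0.055,"wx": 0,"wy": 0,"wz": 0},{"dx": 0,"dy": 0,"dz": -0.075,"wx": 0,"wy": 0,"wz": 0},{"dx": 0,"dy": 0,"dz": -0.075,"wx": 0,"wy": 0,"wz": 0}])

```text
t: 6.1
tcp_pos: [0.5635, -0.1788, 0.1937]
ee_rot: [2.184, 2.252, 0.002]
wrist_force: [0.5, 0.0, -0.7]
opening: 0.0207
```

```bash
python3 - <<'E'
from h import *
from station import observe,eyes
c=eyes.camera("wrist");cv2.imwrite("pics/w6.png",c["frame"])
s=observe();print(s["t"],s["tcp_pos"],s["wrist_force"],s["opening"],tgt((.552,.206,.19),np.pi/2+.07,s))
E
```

```text
6.15 [ 0.56273498 -0.17843083  0.19185024] [-0.00713451  0.67634082 -2.0796818 ] 0.020733048561433542 (array([0.3846, 0.0009, 0.0014]), [array([ 0.002,  0.001, -0.04 ]), array([ 2.000e-03, -3.000e-03,  3.102e+00])])
```

View pics/w6.png

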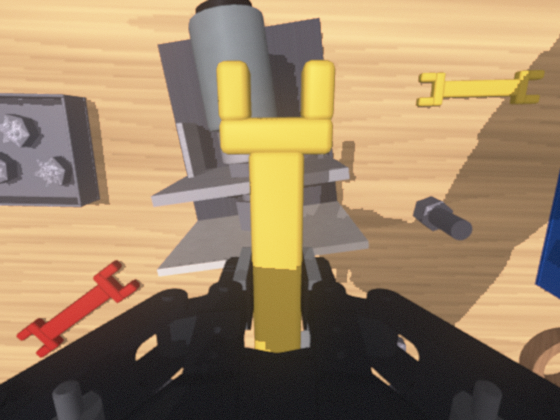

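The spanner is held (handle at (277,200) between the pads), so I carry it over the toolbox.

Call:
apply_moves(moves=[{"dx": 0.03,"dy": 0,"dz": 0,"wx": 0,"wy": 0,"wz": 0},{"dx": 0.07,"dy": 0,"dz": 0,"wx": 0,"wy": 0,"wz": 0},{"dx": 0.115,"dy": 0,"dz": 0,"wx": 0,"wy": 0,"wz": -0.01},{"dx": 0.16,"dy": 0,"dz": 0,"wx": 0,"wy": 0,"wz": -0.01},{"dx": 0.205,"dy": 0,"dz": 0,"wx": 0,"wy": 0,"wz": -0.02},{"dx": 0.25,"dy": 0,"dz": 0,"wx": 0,"wy": 0,"wz": -0.02},{"dx": 0.295,"dy": 0,"dz": 0,"wx": 0,"wy": 0,"wz": -0.03},{"dx": 0.335,"dy": 0,"dz": 0,"wx": 0,"wy": 0,"wz": -0.04},{"dx": 0.37,"dy": 0,"dz": 0,"wx": 0,"wy": 0,"wz": -0.04},{"dx": 0.385,"dy": 0.001,"dz": 0,"wx": 0,"wy": 0,"wz": -0.04}])

```text
t: 7.15
tcp_pos: [0.5501, 0.2095, 0.1893]
ee_rot: [-2.138, -2.3, 0.002]
wrist_force: [0.4, -0.4, -0.8]
opening: 0.0207
```

Call:
apply_moves(moves=[{"dx": 0,"dy": 0,"dz": 0.0,"wx": 0,"wy": 0,"wz": 0},{"dx": 0,"dy": 0,"dz": 0.03,"wx": 0,"wy": 0,"wz": 0},{"dx": 0,"dy": 0,"dz": 0.06,"wx": 0,"wy": 0,"wz": 0},{"dx": 0,"dy": 0,"dz": 0.08,"wx": 0,"wy": 0,"wz": 0},{"dx": 0,"dy": 0,"dz": 0.08,"wx": 0,"wy": 0,"wz": 0}])

```text
t: 7.65
tcp_pos: [0.5491, 0.2047, 0.1074]
ee_rot: [-2.142, -2.294, 0.008]
wrist_force: [0.1, 0.2, 0.4]
opening: 0.0209
```

```bash
python3 - <<'E'
from h import *
from station import observe,eyes
s=observe();print(s["t"],s["tcp_pos"],s["wrist_force"],s["opening"])
c=eyes.camera("side");cv2.imwrite("pics/s7.png",cv2.resize(c["frame"][220:370,200:400],None,fx=4,fy=4,interpolation=2))
c=eyes.camera("wrist");cv2.imwrite("pics/w7.png",c["frame"])
E
```

```text
7.65 [0.54913972 0.20467288 0.10737153] [0.12851915 0.19769279 0.42728533] 0.02085802347381244
```

View pics/s7.png

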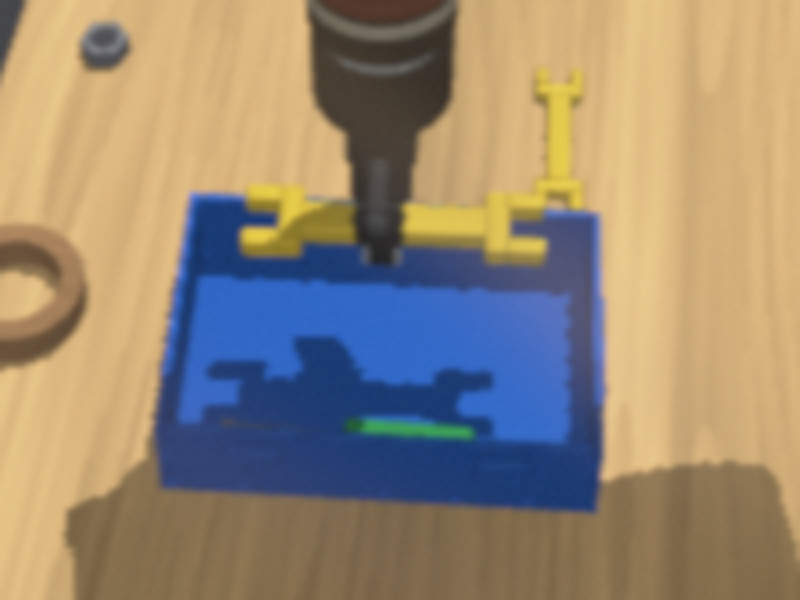

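View pics/w7.png

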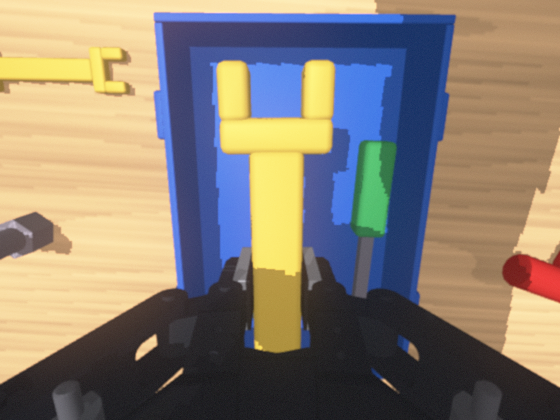

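The spanner hangs over the open box: the wrist view puts it at column 277, between the box walls and clear of the screwdriver at (370,190). I lower it.

Call:
apply_moves(moves=[{"dx": 0,"dy": 0,"dz": 0.03,"wx": 0,"wy": 0,"wz": 0},{"dx": 0,"dy": 0,"dz": 0.055,"wx": 0,"wy": 0,"wz": 0},{"dx": 0,"dy": 0,"dz": 0.075,"wx": 0,"wy": 0,"wz": 0},{"dx": 0,"dy": 0,"dz": 0.09,"wx": 0,"wy": 0,"wz": 0},{"dx": 0,"dy": 0,"dz": 0.1,"wx": 0,"wy": 0,"wz": 0},{"dx": 0,"dy": 0,"dz": 0.105,"wx": 0,"wy": 0,"wz": 0},{"dx": 0,"dy": 0,"dz": 0.105,"wx": 0,"wy": 0,"wz": 0}])

```text
t: 8.45
tcp_pos: [0.5517, 0.2066, 0.0058]
ee_rot: [2.142, 2.298, 0.0]
wrist_force: [-0.0, 0.0, 0.1]
opening: 0.0206
```

```bash
python3 - <<'E'
from h import *
from station import observe,eyes
c=eyes.camera("side");cv2.imwrite("pics/s8.png",cv2.resize(c["frame"][220:370,200:400],None,fx=4,fy=4,interpolation=2))
s=observe();print(s["t"],s["tcp_pos"],s["wrist_force"],s["opening"])
E
```

```text
8.5 [0.5519088  0.20670289 0.00619908] [-0.33404134  0.04725991 -1.08730673] 0.02114522401522932
```

View pics/s8.png

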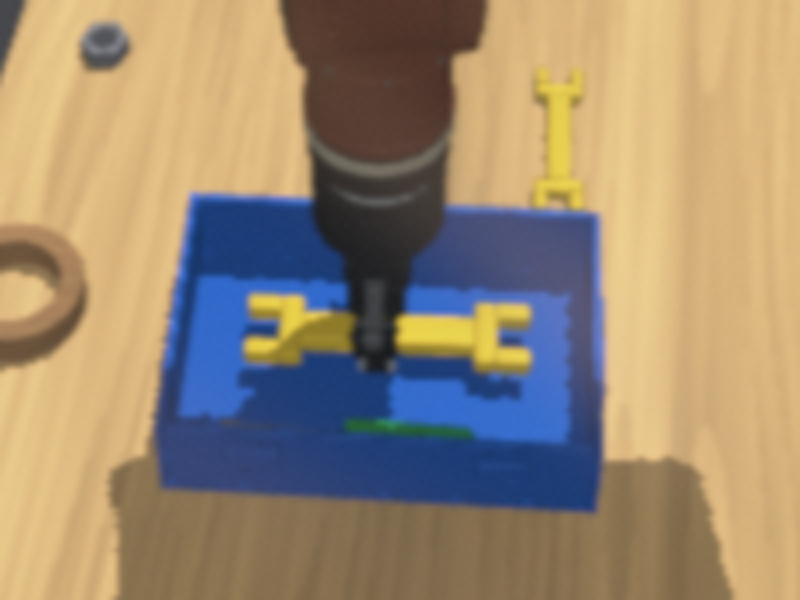

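Call:
apply_moves(moves=[{"dx": 0,"dy": 0,"dz": 0.003,"wx": 0,"wy": 0,"wz": 0},{"dx": 0,"dy": 0,"dz": 0.006,"wx": 0,"wy": 0,"wz": 0},{"dx": 0,"dy": 0,"dz": 0.006,"wx": 0,"wy": 0,"wz": 0}])

```text
t: 8.8
tcp_pos: [0.5522, 0.2069, 0.0015]
ee_rot: [2.141, 2.297, 0.003]
wrist_force: [-5.0, -1.3, 17.8]
opening: 0.0211
```

Call:
apply_moves(moves=[{"dx": 0,"dy": 0,"dz": 0,"wx": 0,"wy": 0,"wz": 0},{"dx": 0,"dy": 0,"dz": 0,"wx": 0,"wy": 0,"wz": 0},{"dx": 0,"dy": 0,"dz": 0,"wx": 0,"wy": 0,"wz": 0},{"dx": 0,"dy": 0,"dz": -0.005,"wx": 0,"wy": 0,"wz": 0},{"dx": 0,"dy": 0,"dz": -0.02,"wx": 0,"wy": 0,"wz": 0},{"dx": 0,"dy": 0,"dz": -0.05,"wx": 0,"wy": 0,"wz": 0},{"dx": 0,"dy": 0,"dz": -0.09,"wx": 0,"wy": 0,"wz": 0},{"dx": 0,"dy": 0,"dz": -0.13,"wx": 0,"wy": 0,"wz": 0},{"dx": 0,"dy": 0,"dz": -0.17,"wx": 0,"wy": 0,"wz": 0},{"dx": 0,"dy": 0,"dz": -0.19,"wx": 0,"wy": 0,"wz": 0}], claw=0.06)

```text
t: 9.8
tcp_pos: [0.5526, 0.207, 0.1935]
ee_rot: [2.14, 2.296, 0.006]
wrist_force: [1.1, 0.3, -0.8]
opening: 0.0453
```

```bash
python3 - <<'E'
from h import *
from station import observe,eyes
c=eyes.camera("side");cv2.imwrite("pics/s9.png",cv2.resize(c["frame"][220:370,200:400],None,fx=4,fy=4,interpolation=2))
s=observe();print(s["t"],s["tcp_pos"],s["wrist_force"],s["opening"])
print(tgt((.52,-.19,.19),np.pi/2+.1826,s))
E
```

```text
9.85 [0.55364748 0.20731712 0.1955623 ] [1.21025751 0.08809779 1.90412914] 0.0454750717569451
(array([-0.394 , -0.0615,  0.0046]), [array([ 0.007, -0.001, -0.112]), array([-1.000e-03, -1.100e-02,  3.029e+00])])
```

View pics/s9.png

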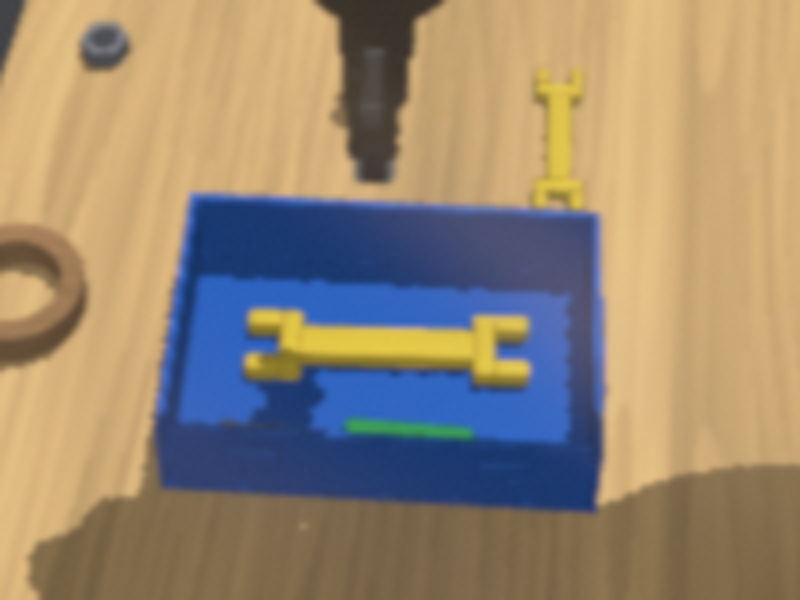

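The spanner lies flat in the toolbox, free of the fingers (crop (385,345)). Next I move above the bolt, aligned with the fixture.

```bash
python3 - <<'E'
from h import *
from station import observe
s=observe();print(tgt((.564,-.197,.19),np.pi/2+.1826,s))
E
```

```text
(array([-0.4041, -0.0181,  0.0049]), [array([ 0.007, -0.001, -0.112]), array([-1.000e-03, -1.100e-02,  3.029e+00])])
```

Call:
apply_moves(moves=[{"dx": -0.03,"dy": 0,"dz": 0,"wx": 0,"wy": 0,"wz": -0.01},{"dx": -0.075,"dy": -0.003,"dz": 0,"wx": 0,"wy": 0,"wz": -0.02},{"dx": -0.12,"dy": -0.005,"dz": 0,"wx": 0,"wy": 0,"wz": -0.03},{"dx": -0.165,"dy": -0.007,"dz": 0,"wx": 0,"wy": 0,"wz": -0.05},{"dx": -0.21,"dy": -0.01,"dz": 0,"wx": 0,"wy": 0,"wz": -0.06},{"dx": -0.255,"dy": -0.012,"dz": 0,"wx": 0,"wy": 0,"wz": -0.07},{"dx": -0.3,"dy": -0.014,"dz": 0,"wx": 0,"wy": 0,"wz": -0.09},{"dx": -0.345,"dy": -0.016,"dz": 0,"wx": 0,"wy": 0,"wz": -0.1},{"dx": -0.385,"dy": -0.018,"dz": 0,"wx": 0,"wy": 0,"wz": -0.11},{"dx": -0.404,"dy": -0.018,"dz": 0,"wx": 0,"wy": 0,"wz": -0.112}], claw=0.4)

```text
t: 10.85
tcp_pos: [0.5613, -0.2009, 0.1894]
ee_rot: [2.013, 2.412, -0.001]
wrist_force: [0.3, 0.5, 0.7]
opening: 0.0597
```

Call:
apply_moves(moves=[{"dx": 0,"dy": 0,"dz": 0,"wx": 0,"wy": 0,"wz": 0},{"dx": 0,"dy": 0,"dz": 0,"wx": 0,"wy": 0,"wz": 0},{"dx": 0,"dy": 0,"dz": 0,"wx": 0,"wy": 0,"wz": 0}])

```text
t: 11.15
tcp_pos: [0.5616, -0.1964, 0.1895]
ee_rot: [-2.009, -2.415, -0.0]
wrist_force: [-0.7, 0.5, -0.6]
opening: 0.0599
```

```bash
python3 - <<'E'
from h import *
from station import observe,eyes
s=observe();c=eyes.camera("wrist")
np.savez("w10.npz",**{k:np.array(c[k]) for k in("frame","intrinsics","eye","orientation")})
print(s["t"],s["tcp_pos"],s["opening"],R.from_rotvec(s["ee_rot"]).as_matrix().round(3).tolist())
f=c["frame"].copy();c=load("w10")
for x,col in(([.5408,-.2017,.1826],(0,0,255)),([.542,-.1995,.1826],(0,255,0))):
  def P(l):
    k,q=np.cos(x[2]),np.sin(x[2]);l=np.array(l)/1000
    return np.array([x[0]+k*l[0]-q*l[1],x[1]+q*l[0]+k*l[1],l[2]])
  for X,w in((0,70),(48,80)):
    a,b=[proj(c,P((X,s*w,129)))[0] for s in(1,-1)]
    cv2.line(f,tuple(int(v) for v in a),tuple(int(v) for v in b),col,1)
  a,b=[proj(c,P((X,0,95)))[0] for X in(11,35)];cv2.line(f,tuple(int(v) for v in a),tuple(int(v) for v in b),col,1)
cv2.imwrite("pics/w10.png",cv2.resize(f[100:320,120:420],None,fx=2.66,fy=2.66,interpolation=2))
E
```

```text
11.15 [ 0.56161479 -0.19638765  0.18946679] 0.0598859513001409 [[-0.182, 0.983, -0.0], [0.983, 0.182, 0.0], [0.001, -0.0, -1.0]]
```

View pics/w10.png

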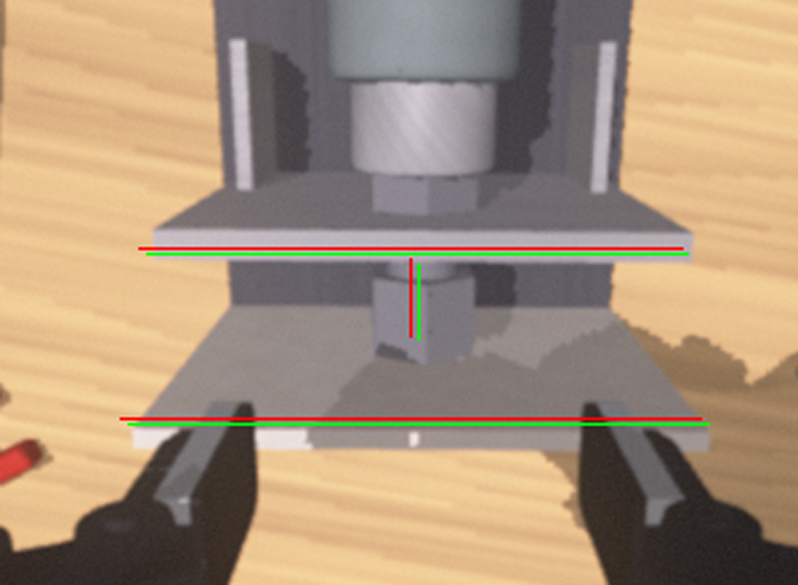

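Yaw matches the plates. The bolt head is at crop (423,320) between the fingers (252 and 580), and the wrist view differs from the top-camera fit by about 3 mm. I'll check the lateral centring.

```bash
python3 - <<'E'
from h import *
from station import observe
s=observe();c=load("w10");p=np.array([.5616,-.1964,.1895]);print(s["t"],s["tcp_pos"])
k=lambda q:(q-[120,100])*2.66
for z in(.21,.19,.129,.110,.095):print(z,k(proj(c,[[p[0],p[1],z]])).round(1))
print(tgt((.5645,-.196,.17),np.pi/2+.1826,s))
cv2.imwrite("pics/w10c.png",cv2.resize(c["frame"][230:330,190:370],None,fx=4.4,fy=4.4,interpolation=2))
E
```

```text
11.2 [ 0.56170762 -0.19630091  0.18955034]
0.21 [[416.9 474.9]]
0.19 [[416.8 425. ]]
0.129 [[416.6 327.6]]
0.11 [[416.6 307.2]]
0.095 [[416.6 293.2]]
(array([-0.0002,  0.0028,  0.0195]), [array([-0.   , -0.   ,  0.001]), array([ 1.000e-03, -0.000e+00, -3.141e+00])])
```

View pics/w10c.png

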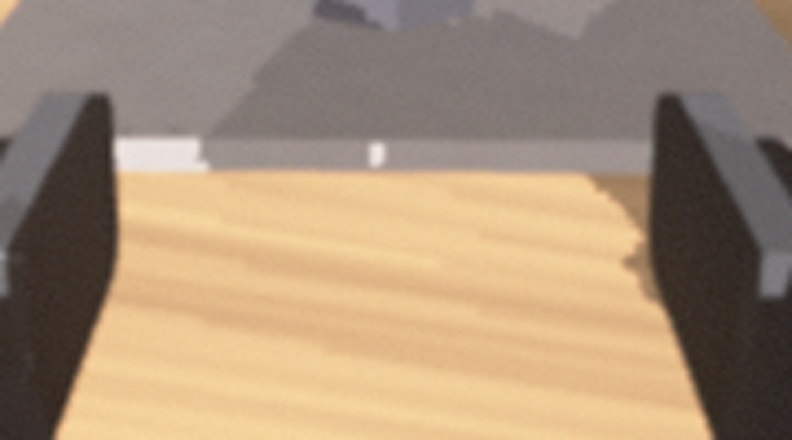

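The bolt axis lies about 1.7 mm towards +y from the finger midline (column 423 against 418), and about 3 mm further in +x.

The floor contact when I set the spanner down suggests the tips stand about 3 to 8 mm above the reported TCP. I'll therefore aim for reported z ≈ 0.077. The pads then cover the head, and both readings of the grasp point stay within 20 mm of its centre.

Call:
apply_moves(moves=[{"dx": 0.0015,"dy": 0.0035,"dz": 0.02,"wx": 0,"wy": 0,"wz": 0},{"dx": 0.0015,"dy": 0.0035,"dz": 0.045,"wx": 0,"wy": 0,"wz": 0},{"dx": 0.0015,"dy": 0.0035,"dz": 0.06,"wx": 0,"wy": 0,"wz": 0},{"dx": 0.0015,"dy": 0.0035,"dz": 0.07,"wx": 0,"wy": 0,"wz": 0},{"dx": 0.0015,"dy": 0.0035,"dz": 0.07,"wx": 0,"wy": 0,"wz": 0},{"dx": 0.0015,"dy": 0.0035,"dz": 0.07,"wx": 0,"wy": 0,"wz": 0}])

```text
t: 11.8
tcp_pos: [0.5653, -0.1951, 0.1201]
ee_rot: [2.009, 2.414, 0.0]
wrist_force: [0.4, -0.4, 0.1]
opening: 0.0602
```

```bash
python3 - <<'E'
from h import *
from station import observe,eyes
c=eyes.camera("wrist");s=observe();print(s["t"],s["tcp_pos"],s["opening"],s["wrist_force"],tgt((.5645,-.195,.077),np.pi/2+.1826,s))
cv2.imwrite("pics/w11.png",c["frame"])
c=eyes.camera("side");cv2.imwrite("pics/s11.png",cv2.resize(c["frame"][120:230,250:400],None,fx=5,fy=5,interpolation=2))
E
```

```text
11.85 [ 0.56551799 -0.19540613  0.12044573] 0.05924210377673491 [-0.63554144  0.05791371  0.45263521] (array([ 0.0006, -0.001 ,  0.0434]), [array([0.001, 0.001, 0.   ]), array([-1.000e-03,  2.000e-03, -3.142e+00])])
```

View pics/w11.png

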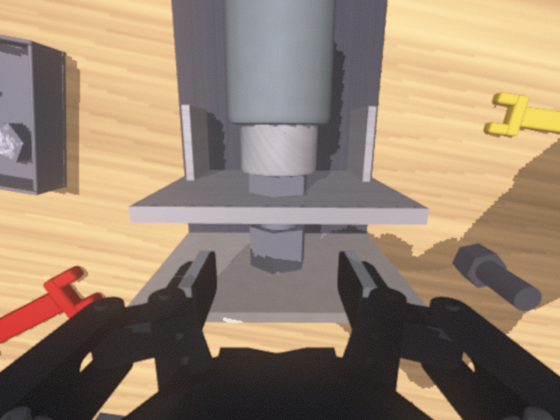

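View pics/s11.png

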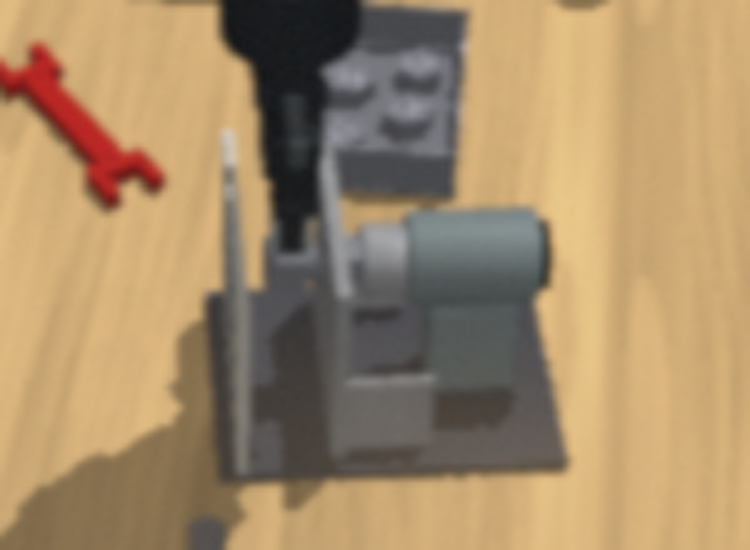

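The head (columns 250 to 305) is now centred between the pads (216 and 338), and the side view shows the finger midway between the plates at (290,250). I descend and check.

Call:
apply_moves(moves=[{"dx": 0,"dy": 0,"dz": 0.012,"wx": 0,"wy": 0,"wz": 0},{"dx": 0,"dy": 0,"dz": 0.024,"wx": 0,"wy": 0,"wz": 0},{"dx": 0,"dy": 0,"dz": 0.034,"wx": 0,"wy": 0,"wz": 0},{"dx": 0,"dy": 0,"dz": 0.043,"wx": 0,"wy": 0,"wz": 0},{"dx": 0,"dy": 0,"dz": 0.043,"wx": 0,"wy": 0,"wz": 0},{"dx": 0,"dy": 0,"dz": 0.043,"wx": 0,"wy": 0,"wz": 0}])

```text
t: 12.5
tcp_pos: [0.5648, -0.1954, 0.0762]
ee_rot: [-2.01, -2.414, 0.0]
wrist_force: [0.5, 0.2, 0.9]
opening: 0.0603
```

```bash
python3 - <<'E'
from h import *
from station import observe,eyes
c=eyes.camera("side");cv2.imwrite("pics/s12.png",cv2.resize(c["frame"][120:230,250:400],None,fx=5,fy=5,interpolation=2))
s=observe();p=s["tcp_pos"];print(s["t"],p,s["opening"],s["wrist_force"])
np.savez("s12.npz",**{k:np.array(c[k]) for k in("frame","intrinsics","eye","orientation")})
c=load("s12")
u=R.from_rotvec(s["ee_rot"]).as_matrix()[:,0]
q=np.array([.5645,-.195,0])+u*(.030+.007)*(1 if u[1]>0 else -1)
for z in(.075,.085,.095,.105,.115):print(z,((proj(c,[q+[0,0,z]])-[250,120])*5).round())
print("head",((proj(c,[[.5645,-.195,.095]])-[250,120])*5).round())
E
```

```text
12.55 [ 0.5650741  -0.19550884  0.0766364 ] 0.05998605822257536 [ 0.18440966 -0.83386551 -0.60127129]
0.075 [[288. 333.]]
0.085 [[288. 319.]]
0.095 [[289. 306.]]
0.105 [[289. 292.]]
0.115 [[289. 278.]]
head [[283. 263.]]
```

View pics/s12.png

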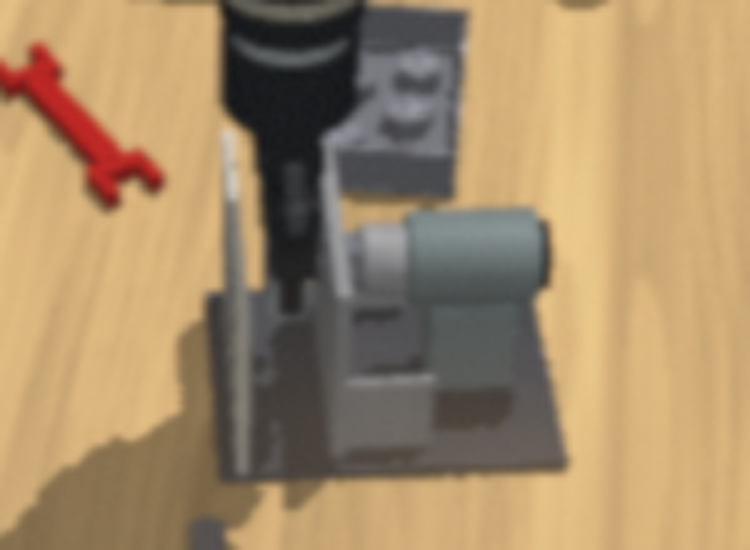

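The tip is at row about 313, so z ≈ 0.089 while open, and it swings a few mm lower on closing. That puts it beside the head, so I close.

Call:
apply_moves(moves=[{"dx": 0,"dy": 0,"dz": 0,"wx": 0,"wy": 0,"wz": 0},{"dx": 0,"dy": 0,"dz": 0,"wx": 0,"wy": 0,"wz": 0},{"dx": 0,"dy": 0,"dz": 0,"wx": 0,"wy": 0,"wz": 0},{"dx": 0,"dy": 0,"dz": 0,"wx": 0,"wy": 0,"wz": 0},{"dx": 0,"dy": 0,"dz": 0,"wx": 0,"wy": 0,"wz": 0},{"dx": 0,"dy": 0,"dz": 0,"wx": 0,"wy": 0,"wz": 0},{"dx": 0,"dy": 0,"dz": 0,"wx": 0,"wy": 0,"wz": 0},{"dx": 0,"dy": 0,"dz": 0,"wx": 0,"wy": 0,"wz": 0}], claw=-1)

```text
t: 13.35
tcp_pos: [0.5652, -0.1947, 0.0774]
ee_rot: [2.009, 2.415, 0.002]
wrist_force: [-1.1, 4.8, 6.8]
opening: 0.0319
```

```bash
python3 - <<'E'
from h import *
from station import observe,eyes
s=observe();print(s["t"],s["tcp_pos"],s["opening"],s["wrist_force"],s["wrist_torque"])
c=eyes.camera("side");cv2.imwrite("pics/s13.png",cv2.resize(c["frame"][120:230,250:400],None,fx=5,fy=5,interpolation=2))
c=eyes.camera("wrist");cv2.imwrite("pics/w13.png",c["frame"])
E
```

```text
13.35 [ 0.56518549 -0.19470734  0.07740183] 0.03191773865859304 [-1.10777271  4.80218343  6.80237107] [1.012196   0.31988752 0.03226659]
```

View pics/s13.png

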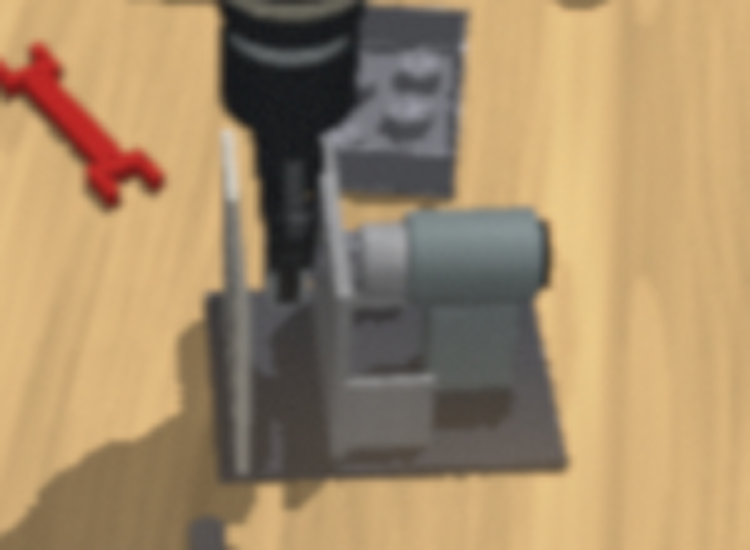

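View pics/w13.png

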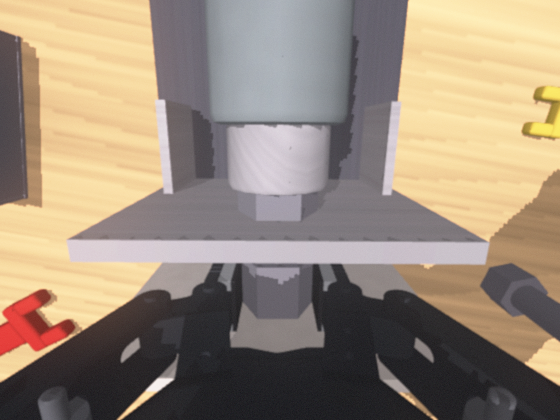

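The opening reads 31.9 mm, slightly more than I expect for flats at 30 mm. I'll wait and check whether the bolt really stands still.

Call:
apply_moves(moves=[{"dx": 0,"dy": 0,"dz": 0,"wx": 0,"wy": 0,"wz": 0},{"dx": 0,"dy": 0,"dz": 0,"wx": 0,"wy": 0,"wz": 0},{"dx": 0,"dy": 0,"dz": 0,"wx": 0,"wy": 0,"wz": 0},{"dx": 0,"dy": 0,"dz": 0,"wx": 0,"wy": 0,"wz": 0},{"dx": 0,"dy": 0,"dz": 0,"wx": 0,"wy": 0,"wz": 0},{"dx": 0,"dy": 0,"dz": 0,"wx": 0,"wy": 0,"wz": 0},{"dx": 0,"dy": 0,"dz": 0,"wx": 0,"wy": 0,"wz": 0},{"dx": 0,"dy": 0,"dz": 0,"wx": 0,"wy": 0,"wz": 0}])

```text
t: 14.25
tcp_pos: [0.5652, -0.1947, 0.0774]
ee_rot: [2.009, 2.415, 0.002]
wrist_force: [-1.6, 4.3, 6.3]
opening: 0.0319
```

```bash
python3 - <<'E'
from h import *
from station import observe,eyes
s=observe();print(s["t"],s["tcp_pos"],s["opening"],s["wrist_force"],s["wrist_torque"])
c=eyes.camera("wrist");a=cv2.imread("pics/w13.png");b=c["frame"];cv2.imwrite("pics/w14f.png",b)
v=np.hstack([x[180:330,220:340] for x in(a,b)]);cv2.imwrite("pics/w14.png",cv2.resize(v,None,fx=3.3,fy=3.3,interpolation=2))
E
```

```text
14.25 [ 0.56518508 -0.19468753  0.07743413] 0.03185074248147793 [-1.64704986  4.26314708  6.29397342] [1.02655615 0.31278136 0.03505508]
```

View pics/w14.png

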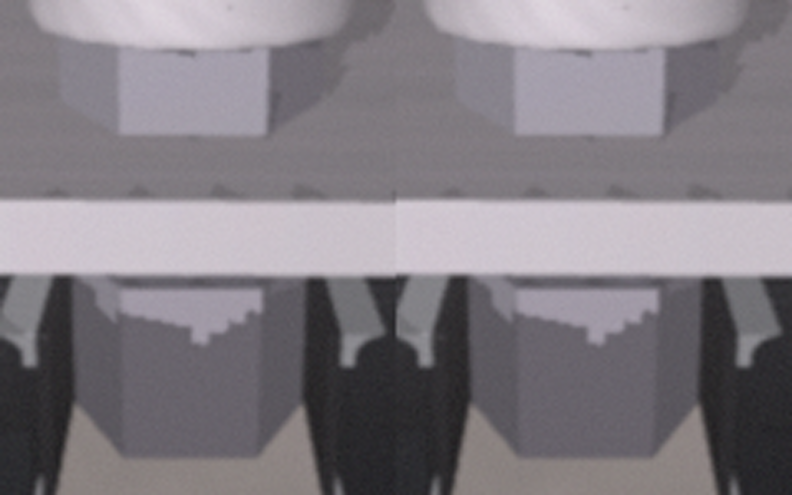

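The bolt has stopped: head and nut look identical 0.9 s apart. But a flat faces up, so the pads bear on corners or on the sloping upper facets rather than on flats. I have time, so I'll re-grip once: open, let the bolt turn on a little, and close again 2 mm lower.

Call:
apply_moves(moves=[{"dx": 0,"dy": 0,"dz": 0,"wx": 0,"wy": 0,"wz": 0},{"dx": 0,"dy": 0,"dz": 0,"wx": 0,"wy": 0,"wz": 0},{"dx": 0,"dy": 0,"dz": 0,"wx": 0,"wy": 0,"wz": 0},{"dx": 0,"dy": 0,"dz": 0.002,"wx": 0,"wy": 0,"wz": 0},{"dx": 0,"dy": 0,"dz": 0.002,"wx": 0,"wy": 0,"wz": 0},{"dx": 0,"dy": 0,"dz": 0.002,"wx": 0,"wy": 0,"wz": 0},{"dx": 0,"dy": 0,"dz": 0.002,"wx": 0,"wy": 0,"wz": 0},{"dx": 0,"dy": 0,"dz": 0.002,"wx": 0,"wy": 0,"wz": 0}], claw=0.2)

```text
t: 15.1
tcp_pos: [0.5649, -0.1955, 0.0745]
ee_rot: [2.01, 2.414, -0.0]
wrist_force: [0.9, -0.4, 0.3]
opening: 0.0513
```

```bash
python3 - <<'E'
from h import *
from station import observe,eyes
c=eyes.camera("wrist");s=observe();print(s["t"],s["tcp_pos"],s["opening"],s["wrist_force"])
cv2.imwrite("pics/w15.png",cv2.resize(c["frame"][180:380,180:380],None,fx=3,fy=3,interpolation=2))
E
```

```text
15.15 [ 0.56493467 -0.19544982  0.07451169] 0.05129431316696904 [0.3472684  0.43035469 0.83167011]
```

View pics/w15.png

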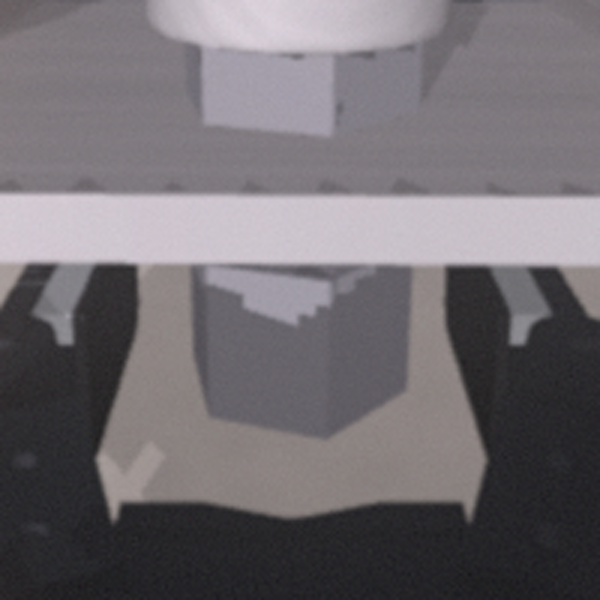

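The bolt turned on (the top edge is now off-centre at (330,350)), so the earlier grip really had been holding it. I close again.

Call:
apply_moves(moves=[{"dx": 0,"dy": 0,"dz": 0,"wx": 0,"wy": 0,"wz": 0},{"dx": 0,"dy": 0,"dz": 0,"wx": 0,"wy": 0,"wz": 0},{"dx": 0,"dy": 0,"dz": 0,"wx": 0,"wy": 0,"wz": 0},{"dx": 0,"dy": 0,"dz": 0,"wx": 0,"wy": 0,"wz": 0},{"dx": 0,"dy": 0,"dz": 0,"wx": 0,"wy": 0,"wz": 0},{"dx": 0,"dy": 0,"dz": 0,"wx": 0,"wy": 0,"wz": 0},{"dx": 0,"dy": 0,"dz": 0,"wx": 0,"wy": 0,"wz": 0},{"dx": 0,"dy": 0,"dz": 0,"wx": 0,"wy": 0,"wz": 0}], claw=-1)

```text
t: 15.95
tcp_pos: [0.5648, -0.1946, 0.0749]
ee_rot: [-2.009, -2.414, -0.002]
wrist_force: [-2.4, 4.0, 6.7]
opening: 0.03
```

```bash
python3 - <<'E'
from h import *
from station import observe,eyes
c=eyes.camera("wrist");s=observe();print(s["t"],s["tcp_pos"],s["opening"],s["wrist_force"],s["wrist_torque"])
cv2.imwrite("pics/w16f.png",c["frame"]);cv2.imwrite("pics/w16.png",cv2.resize(c["frame"][180:380,180:380],None,fx=3,fy=3,interpolation=2))
E
```

```text
16.0 [ 0.56488563 -0.1945374   0.0749469 ] 0.030359368790201572 [-2.35244437  4.25202345  5.70302156] [0.89392878 0.34775755 0.01560632]
```

View pics/w16.png

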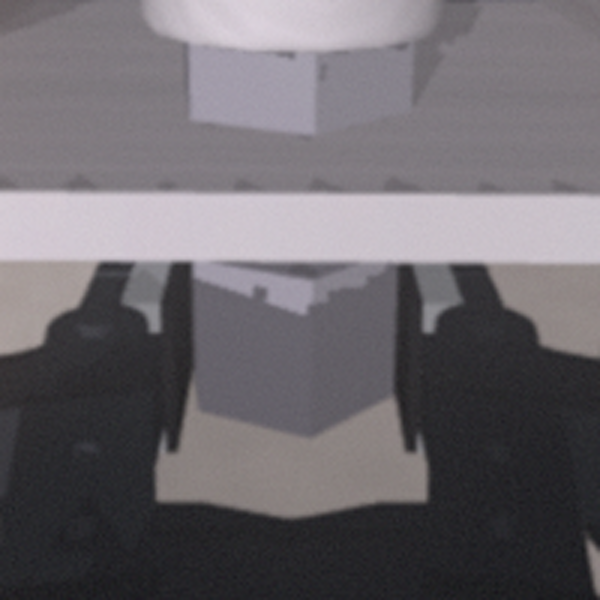

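The flats now lie nearly against both pads (top edge at column 313, head centre about 298), and the opening is 30.0 mm. I wait and check for creep.

Call:
apply_moves(moves=[{"dx": 0,"dy": 0,"dz": 0,"wx": 0,"wy": 0,"wz": 0},{"dx": 0,"dy": 0,"dz": 0,"wx": 0,"wy": 0,"wz": 0},{"dx": 0,"dy": 0,"dz": 0,"wx": 0,"wy": 0,"wz": 0},{"dx": 0,"dy": 0,"dz": 0,"wx": 0,"wy": 0,"wz": 0},{"dx": 0,"dy": 0,"dz": 0,"wx": 0,"wy": 0,"wz": 0},{"dx": 0,"dy": 0,"dz": 0,"wx": 0,"wy": 0,"wz": 0},{"dx": 0,"dy": 0,"dz": 0,"wx": 0,"wy": 0,"wz": 0},{"dx": 0,"dy": 0,"dz": 0,"wx": 0,"wy": 0,"wz": 0},{"dx": 0,"dy": 0,"dz": 0,"wx": 0,"wy": 0,"wz": 0},{"dx": 0,"dy": 0,"dz": 0,"wx": 0,"wy": 0,"wz": 0}])

```text
t: 17.0
tcp_pos: [0.5649, -0.1946, 0.0749]
ee_rot: [-2.009, -2.414, -0.002]
wrist_force: [-1.7, 3.7, 5.3]
opening: 0.0306
```

```bash
python3 - <<'E'
from h import *
from station import observe,eyes
c=eyes.camera("wrist");s=observe();print(s["t"],s["tcp_pos"],s["opening"],s["wrist_force"])
a=cv2.imread("pics/w16f.png");b=c["frame"];cv2.imwrite("pics/w17f.png",b)
v=np.hstack([x[180:330,220:340] for x in(a,b)]);cv2.imwrite("pics/w17.png",cv2.resize(v,None,fx=3.3,fy=3.3,interpolation=2))
c=eyes.camera("side");cv2.imwrite("pics/s17.png",c["frame"])
E
```

```text
17.05 [ 0.56487404 -0.19454623  0.07493865] 0.030378840110640976 [-1.4450035   3.63845464  5.73562864]
```

View pics/w17.png

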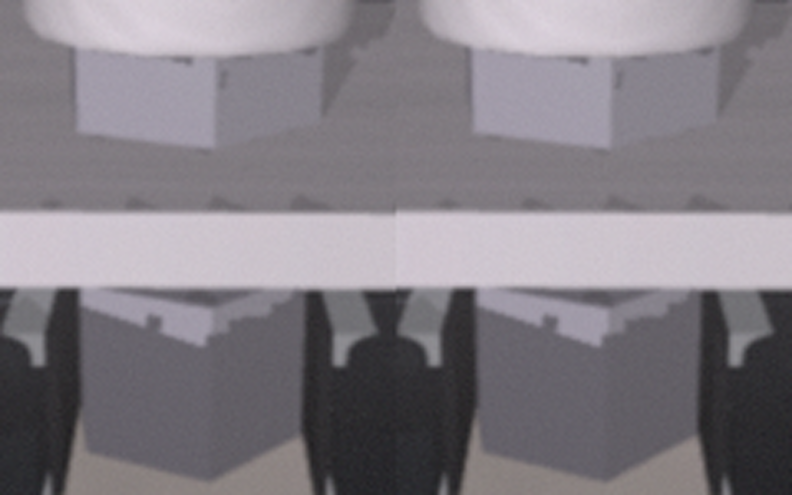

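View pics/s17.png

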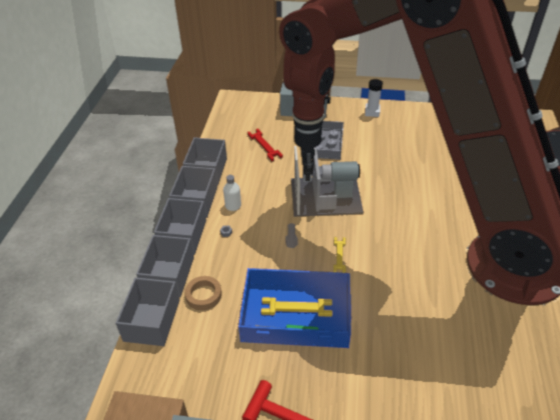

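The grip is stable: there is no movement over 1 s and the opening is constant. By the TCP reading, though, I am 20 mm below the bolt centre, and by the images only a few mm above it. I re-grip 2.5 mm higher so both readings are inside 20 mm, timing the turn so the flats meet the pads.

Call:
apply_moves(moves=[{"dx": 0,"dy": 0,"dz": 0,"wx": 0,"wy": 0,"wz": 0},{"dx": 0,"dy": 0,"dz": 0,"wx": 0,"wy": 0,"wz": 0},{"dx": 0,"dy": 0,"dz": 0,"wx": 0,"wy": 0,"wz": 0},{"dx": 0,"dy": 0,"dz": 0,"wx": 0,"wy": 0,"wz": 0},{"dx": 0,"dy": 0,"dz": -0.0025,"wx": 0,"wy": 0,"wz": 0},{"dx": 0,"dy": 0,"dz": -0.0025,"wx": 0,"wy": 0,"wz": 0},{"dx": 0,"dy": 0,"dz": -0.0025,"wx": 0,"wy": 0,"wz": 0},{"dx": 0,"dy": 0,"dz": -0.0025,"wx": 0,"wy": 0,"wz": 0},{"dx": 0,"dy": 0,"dz": -0.0025,"wx": 0,"wy": 0,"wz": 0},{"dx": 0,"dy": 0,"dz": -0.0025,"wx": 0,"wy": 0,"wz": 0}], claw=0.1)

```text
t: 18.1
tcp_pos: [0.5649, -0.1954, 0.077]
ee_rot: [-2.01, -2.414, 0.0]
wrist_force: [-0.2, -0.8, 0.5]
opening: 0.0471
```

Call:
apply_moves(moves=[{"dx": 0,"dy": 0,"dz": 0,"wx": 0,"wy": 0,"wz": 0},{"dx": 0,"dy": 0,"dz": 0,"wx": 0,"wy": 0,"wz": 0},{"dx": 0,"dy": 0,"dz": 0,"wx": 0,"wy": 0,"wz": 0},{"dx": 0,"dy": 0,"dz": 0,"wx": 0,"wy": 0,"wz": 0},{"dx": 0,"dy": 0,"dz": 0,"wx": 0,"wy": 0,"wz": 0},{"dx": 0,"dy": 0,"dz": 0,"wx": 0,"wy": 0,"wz": 0},{"dx": 0,"dy": 0,"dz": 0,"wx": 0,"wy": 0,"wz": 0},{"dx": 0,"dy": 0,"dz": 0,"wx": 0,"wy": 0,"wz": 0},{"dx": 0,"dy": 0,"dz": 0,"wx": 0,"wy": 0,"wz": 0},{"dx": 0,"dy": 0,"dz": 0,"wx": 0,"wy": 0,"wz": 0}])

```text
t: 19.1
tcp_pos: [0.5649, -0.1954, 0.077]
ee_rot: [-2.01, -2.414, 0.0]
wrist_force: [-0.5, -0.7, 0.4]
opening: 0.0472
```

```bash
python3 - <<'E'
from h import *
from station import observe,eyes
c=eyes.camera("wrist");s=observe();print(s["t"],s["tcp_pos"],s["opening"])
cv2.imwrite("pics/w18.png",cv2.resize(c["frame"][180:380,180:380],None,fx=3,fy=3,interpolation=2))
E
```

```text
19.15 [ 0.5649289  -0.19544019  0.07701245] 0.047258644047334195
```

View pics/w18.png

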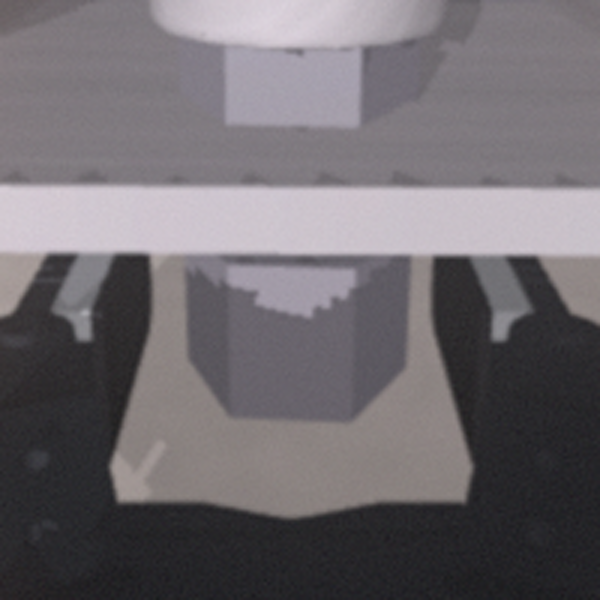

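Call:
apply_moves(moves=[{"dx": 0,"dy": 0,"dz": 0,"wx": 0,"wy": 0,"wz": 0},{"dx": 0,"dy": 0,"dz": 0,"wx": 0,"wy": 0,"wz": 0},{"dx": 0,"dy": 0,"dz": 0,"wx": 0,"wy": 0,"wz": 0},{"dx": 0,"dy": 0,"dz": 0,"wx": 0,"wy": 0,"wz": 0},{"dx": 0,"dy": 0,"dz": 0,"wx": 0,"wy": 0,"wz": 0},{"dx": 0,"dy": 0,"dz": 0,"wx": 0,"wy": 0,"wz": 0},{"dx": 0,"dy": 0,"dz": 0,"wx": 0,"wy": 0,"wz": 0},{"dx": 0,"dy": 0,"dz": 0,"wx": 0,"wy": 0,"wz": 0}])

```text
t: 19.95
tcp_pos: [0.5649, -0.1954, 0.077]
ee_rot: [-2.01, -2.414, -0.0]
wrist_force: [-0.4, -0.4, -0.1]
opening: 0.0468
```

Call:
apply_moves(moves=[{"dx": 0,"dy": 0,"dz": 0,"wx": 0,"wy": 0,"wz": 0},{"dx": 0,"dy": 0,"dz": 0,"wx": 0,"wy": 0,"wz": 0},{"dx": 0,"dy": 0,"dz": 0,"wx": 0,"wy": 0,"wz": 0},{"dx": 0,"dy": 0,"dz": 0,"wx": 0,"wy": 0,"wz": 0},{"dx": 0,"dy": 0,"dz": 0,"wx": 0,"wy": 0,"wz": 0},{"dx": 0,"dy": 0,"dz": 0,"wx": 0,"wy": 0,"wz": 0},{"dx": 0,"dy": 0,"dz": 0,"wx": 0,"wy": 0,"wz": 0},{"dx": 0,"dy": 0,"dz": 0,"wx": 0,"wy": 0,"wz": 0},{"dx": 0,"dy": 0,"dz": 0,"wx": 0,"wy": 0,"wz": 0},{"dx": 0,"dy": 0,"dz": 0,"wx": 0,"wy": 0,"wz": 0}], claw=-1)

```text
t: 20.95
tcp_pos: [0.5649, -0.1945, 0.0774]
ee_rot: [-2.009, -2.414, -0.002]
wrist_force: [-0.7, 3.9, 5.9]
opening: 0.0296
```

```bash
python3 - <<'E'
from h import *
from station import observe,eyes
a=eyes.camera("wrist")["frame"];s=observe();print(s["t"],s["tcp_pos"],s["opening"],s["wrist_force"],s["wrist_torque"])
cv2.imwrite("pics/w19f.png",a)
E
```

```text
21.0 [ 0.56486344 -0.19457295  0.077421  ] 0.029455518745338506 [-0.60049492  4.19504501  5.8197242 ] [0.986887   0.28953909 0.02330507]
```

Call:
apply_moves(moves=[{"dx": 0,"dy": 0,"dz": 0,"wx": 0,"wy": 0,"wz": 0},{"dx": 0,"dy": 0,"dz": 0,"wx": 0,"wy": 0,"wz": 0},{"dx": 0,"dy": 0,"dz": 0,"wx": 0,"wy": 0,"wz": 0},{"dx": 0,"dy": 0,"dz": 0,"wx": 0,"wy": 0,"wz": 0},{"dx": 0,"dy": 0,"dz": 0,"wx": 0,"wy": 0,"wz": 0},{"dx": 0,"dy": 0,"dz": 0,"wx": 0,"wy": 0,"wz": 0},{"dx": 0,"dy": 0,"dz": 0,"wx": 0,"wy": 0,"wz": 0},{"dx": 0,"dy": 0,"dz": 0,"wx": 0,"wy": 0,"wz": 0},{"dx": 0,"dy": 0,"dz": 0,"wx": 0,"wy": 0,"wz": 0},{"dx": 0,"dy": 0,"dz": 0,"wx": 0,"wy": 0,"wz": 0}])

```text
t: 22.0
tcp_pos: [0.5648, -0.1945, 0.0774]
ee_rot: [-2.009, -2.414, -0.002]
wrist_force: [-1.3, 3.9, 5.8]
opening: 0.0294
```

```bash
python3 - <<'E'
from h import *
from station import observe,eyes
c=eyes.camera("wrist");s=observe();print(s["t"],s["tcp_pos"],s["opening"],s["wrist_force"])
a=cv2.imread("pics/w19f.png");b=c["frame"]
v=np.hstack([x[180:330,220:340] for x in(a,b)]);cv2.imwrite("pics/w20.png",cv2.resize(v,None,fx=3.3,fy=3.3,interpolation=2))
g=[cv2.cvtColor(x[250:320,240:315],cv2.COLOR_BGR2GRAY).astype(np.float32) for x in(a,b)]
print(cv2.phaseCorrelate(*g),np.abs(g[0]-g[1]).mean())
E
```

```text
22.05 [ 0.56482293 -0.19453383  0.07740224] 0.029392301050915535 [-2.05109376  4.27075981  6.47929383]
((0.5521921726424353, 0.07552899713115835), 0.9595097163871482) 1.5177143
```

View pics/w20.png

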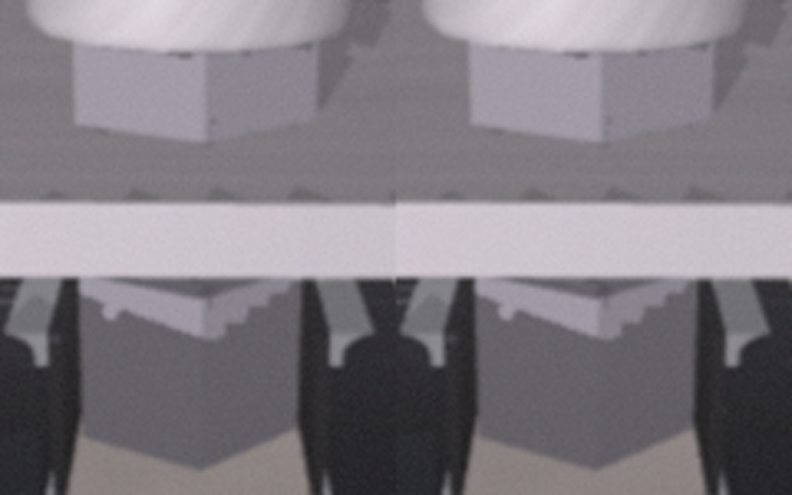

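The flats are now against both pads (opening 29.4 mm) and the head edge is nearly central. A slight 0.5 px drift is still settling, so I wait once more.

Call:
apply_moves(moves=[{"dx": 0,"dy": 0,"dz": 0,"wx": 0,"wy": 0,"wz": 0},{"dx": 0,"dy": 0,"dz": 0,"wx": 0,"wy": 0,"wz": 0},{"dx": 0,"dy": 0,"dz": 0,"wx": 0,"wy": 0,"wz": 0},{"dx": 0,"dy": 0,"dz": 0,"wx": 0,"wy": 0,"wz": 0},{"dx": 0,"dy": 0,"dz": 0,"wx": 0,"wy": 0,"wz": 0},{"dx": 0,"dy": 0,"dz": 0,"wx": 0,"wy": 0,"wz": 0},{"dx": 0,"dy": 0,"dz": 0,"wx": 0,"wy": 0,"wz": 0},{"dx": 0,"dy": 0,"dz": 0,"wx": 0,"wy": 0,"wz": 0},{"dx": 0,"dy": 0,"dz": 0,"wx": 0,"wy": 0,"wz": 0},{"dx": 0,"dy": 0,"dz": 0,"wx": 0,"wy": 0,"wz": 0}])

```text
t: 23.05
tcp_pos: [0.5648, -0.1945, 0.0774]
ee_rot: [-2.009, -2.414, -0.002]
wrist_force: [-0.8, 3.4, 6.0]
opening: 0.0298
```

```bash
python3 - <<'E'
from h import *
from station import observe,eyes
c=eyes.camera("wrist");s=observe();print(s["t"],s["tcp_pos"],s["opening"],s["wrist_force"])
b=c["frame"];cv2.imwrite("pics/w21f.png",b)
def cmp(a,b):
    for r in((250,320,240,315),(193,225,235,325),(150,190,240,320)):
        g=[cv2.cvtColor(x[r[0]:r[1],r[2]:r[3]],cv2.COLOR_BGR2GRAY).astype(np.float32) for x in(a,b)]
        print(r,cv2.phaseCorrelate(*g)[0],np.abs(g[0]-g[1]).mean())
I=cv2.imread
cmp(I("pics/w19f.png"),b);print();cmp(I("pics/w16f.png"),I("pics/w17f.png"))
a=I("pics/w19f.png");v=np.hstack([x[180:330,220:340] for x in(a,b)]);cv2.imwrite("pics/w21.png",cv2.resize(v,None,fx=3.3,fy=3.3,interpolation=2))
E
```

```text
23.1 [ 0.56483064 -0.19451977  0.0774266 ] 0.029809466990765046 [-1.69417176  4.76215799  6.62714579]
(250, 320, 240, 315) (0.4604745089419211, 0.06768553297028035) 1.5331428
(193, 225, 235, 325) (-0.07807507513056322, 0.035460861993804826) 1.4114584
(150, 190, 240, 320) (0.0475638353902994, -0.02346663647087155) 1.246875

(250, 320, 240, 315) (0.45248740302461243, -0.0227714255593483) 1.4851428
(193, 225, 235, 325) (-0.0042202989390816015, -0.053386026991791624) 1.4010416
(150, 190, 240, 320) (-0.03169566774609933, 0.026561052870562207) 1.32125
```

View pics/w21.png

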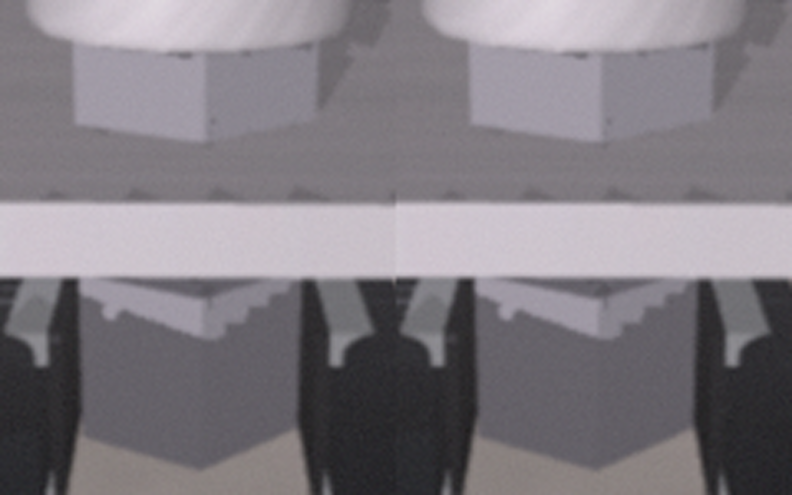

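The drift does not grow: it is 0.46 px after 2 s against 0.55 px after 1 s, and the nut shows none. So the bolt is standing still, and I hand in.

```bash
python3 - <<'E'
from station import job
print(job.hand_in())
E
```

```text
the job is handed in; nothing more can be done
None
```

I put the large yellow spanner in the toolbox shell. I then gripped the hexagonal bolt head in the gap on its flats and handed in at 23.1 s while still holding it.

**Last checks:**
- **Bolt:** the opening held at about 29.5 mm. The wrist pictures over the final 2 s show no growing movement: the head shifted 0.5 px, within noise, and the nut did not move.
- **Spanner:** it lies free in the box in the last side view. Nothing on the ledge looks moved there, though I did not measure the bystanders.
- **Forces:** the highest wrist reading I saw was about 18 N, when I set the spanner down.

**What failed or disagreed:**
- **TCP height:** the first spanner grasp closed above the handle. In the pictures the fingertips stand some 3 to 10 mm above the reported TCP instead of 19 mm below it. I corrected for this and chose a final height where both readings fall within 20 mm of the bolt's centre: 18 mm off by the reported TCP, an estimated 5 to 10 mm by the images.
- **Fixture position:** the wrist camera differed from the top camera by about 3 mm. I centred laterally on the wrist view.
- **Bolt grip:** the first grip held the bolt, but not on its flats, so I opened and closed again twice.

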